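Set up the indexed tile-painting wheel

ROBOT

A 7-joint arm with a two-finger parallel gripper is mounted at the origin on a cart in front of the work surface, level with it; the furniture and walls round the work are solid. World frame = base frame: x ahead of the robot, y to its left, z up, the work surface at z = 0. Lengths are in m, angles in rad, forces in N, time in s.
With the tool pointing down it reaches from about 0.375 to 0.925 m from the base axis. Payload 3.1 kg.
Tool frame: the origin (TCP) lies between the finger pads; the fingertips stand 19 mm ahead of it and the grasp point (between the pads) is the TCP; z points along the fingers, y is the line along which they close (so a half turn about z gives the same grasp; the last joint's range is limited). The gripper opens to 85 mm and grips with 20 to 120 N. Pads are 22 mm wide; open, the fingers measure 114 mm over their backs; the gripper's body (76 mm by 85 mm) begins 54 mm behind the grasp point. The pads swing forward as they close: fully open they stand 13 mm farther back than shut.
Start: joints at [-1.417, 0.383, 0.044, 1.598, -0.018, 1.161, -0.05], TCP at [0.162, 0.63, 0.25] pointing down, gripper open.
Joint ranges: [-2.61, 2.61], [-0.41, 2.15], [-1.48, 1.57], [0, 2.5], [-1.57, 4.71], [0.05, 1.97], [-2.85, 2.85]. Speed limits (rad/s): [2.79, 2.79, 3.14, 3.14, 3.14, 3.14, 3.14].

INTERFACE

Orientations are given as a rotation vector (axis times angle).
In Python, from station import robot gives the robot as it stands.
- The arm moves only by the tool step_arm, never from a script. Its argument "moves" is a list of rows, each a list of 7 numbers: the shift along the world's x, y, z in cm, then the turn, a rotation vector about the world's x, y, z in rad, then the finger opening in cm, from 0 to 8.54. A call has 1 to 10 rows; each row is the pose to reach, as a shift and turn from the pose commanded when the call began; what a row does not reach only later rows make up. A row lasts 1/12 s, in which the tool goes at most 41.7 mm and 7.16 degrees, less where a joint would pass 70% of its speed; a pose out of reach is approached as far as the arm can. A call with a gripper value outside its range is refused whole. The fingers move at their own pace and stop on an object; "grip_force" is the grip in N (left out, the last holds). Time passes only in rows, so rows that repeat a pose let the fingers close. It gives the time, the measured TCP pose, the force, the opening and the grip force at its end, in the units of the state.
- robot.state(): the state, without advancing time (a new reading comes with each control period).
- robot.get_image(name): name is "side" or "top"; returns a dict with "img" (400x640x3 uint8, red, green, blue), "fx", "fy", "cx", "cy" (pixels), "k1" (the pictures are not rectified: a ray, as slopes to the right and down, at radius r is drawn at 1 + k1 r^2 times it, then the intrinsics apply), "pose" (4x4, takes a point from camera to world coordinates). Camera axes: x right, y down, z forward; pixel columns grow to the right and rows downward; lengths in m; the calibration is good to about 2 mm. A picture is of the moment at which its call begins. There is no depth.
- robot.hand_in(): hands the job in; it is judged then, once.
Trained networks look in a picture, given as the dict that the camera call returned (one of the last four; its "shot" number tells which), for a name from the list of things; names that differ only in an ending like _2 or _b are one class to them, and where a whole thing is asked for, a point or a joint stands for the part that bears it (a point fixed in the world has none). Each returns a list of dicts, best first, with "confidence" (0 to 1); they miss things now and then, are a little off and sometimes report something else, mostly with a low value. They report only what shows in the picture. A call takes as long as a camera call. They do not tell look-alikes from the thing itself.
- robot.find_in(picture, label): "at" ([row, column] in pixels, amid what is visible of it).
The state is a dict: "time_s": time; "joints": joint angles; "dq": joint speeds; "tau": joint torques, N m; "tcp_pos": TCP position; "orientation": TCP orientation; "contact_force": force on the tool from outside, world axes, zero at the start; "moment": the same for the moment, N m; "width": finger opening in m; "grasp_force": force on a finger pad.
Only numpy, scipy, OpenCV 4.12 (cv2) and the standard library are available. Lean on these libraries where they do the work, as an engineer would, in place of code of your own. Each camera call takes 0.05 s, during which the arm holds its last target. There are 200 camera calls.

TASK

Set up the tile-painting wheel for a row of test tiles: pull up its spring pin and turn the handle so that it rests in its notch and stays out by itself, give the wheel a quarter turn so that the row of tile seats runs from one bridge post to the other, and then turn the handle back so that the pin drops fully home and locks the wheel there. Lay every loose test tile flat in a seat of its own, and lay the wooden hand bridge across the two posts, down in both saddles; leave the bisque cup and the glaze jar standing where they are.

Things in the scene. Friction and masses are not known exactly. Their poses are not given: they have to be found in the camera images.
- stand: wooden base board of the wheel, 310 x 370 x 16 mm, fixed on the table; origin at its centre on the table top, x away from the robot, y to the left along the 370 mm side (turned up to 0.2 rad). The wheel's axis is its z axis; the pin stands in its guide at x = +101, y = -101 mm (far right corner), the bridge posts left and right
- wheel (a joint): angle of the wheel about the stand's z axis, rad, anticlockwise from above; 0 (or pi) with the row of seats from post to post; starts locked at about 1.571. Turns either way with slight drag and stays where left. The pin has a slot every quarter turn; let down within 1.2 degrees of one, it draws the wheel into line and drops home
- wheel_mid (a point): centre of the wheel's plywood top, which is 248 mm across and 80 mm above the table; its y axis lies along the row of seats
- seat_a (a point): middle of the first end seat's floor (z = 80 mm), 77 mm from the wheel's axis; x and y as wheel_mid. A seat is 72 mm long (along y) and 51 mm wide (along x), with a wooden fence 4 mm high and 5 to 6 mm thick all round; neighbouring seats share a fence
- seat_b (a point): the same for the middle seat, on the wheel's axis
- seat_c (a point): the same for the other end seat, 77 mm from the axis
- peg_top (a point): centre of the top of the upright wooden peg that turns the wheel: round, 18 mm in diameter (20 mm at the head), 38 mm tall, top 118 mm above the table, 95 mm from the wheel's axis
- index_pin (a joint): height of the spring pin, m: 0 fully home in a slot of the wheel's index plate, 0.018 resting in its notch (wheel free), 0.021 just clear of the guide's castellations so that the handle can turn, 0.026 fully pulled. The spring pushes it down with 7.5 N at 0 and 14 N at 0.026
- pin_handle (a joint): turn of the T-handle about the pin's vertical axis, rad, anticlockwise from above: the pin goes home at 0 (and pi), and rests in the shallow notch at +1.571 or -1.571, either will do; each has about 0.1 rad of play. It turns only with the pin up at 0.021 or more, and stays where it is left
- pin_grip (a point): middle of the T-handle's bar on the pin's axis; the bar is 60 mm long along this point's y axis, 13 mm wide along its x axis, 14 mm high (7 mm above and below this point), black; its middle is 97 mm above the table with the pin home and rises with the pin
- saddle_left (a point): centre of the floor of the left bridge saddle on its post, 125 mm above the table, at x = -58 mm, y = +158 mm in the stand's frame; axes as the stand. The saddle is an open channel along y, 36 mm wide between two cheeks 9 mm high and 26 mm long; posts 316 mm apart
- saddle_right (a point): the same for the right saddle, at x = -58 mm, y = -158 mm
- bridge: hand bridge: plain wooden bar with two brass bands, 30 mm wide (x), 345 mm long (y), 14 mm thick (z), 140 g; origin at the centre of its underside; at the start it lies on the table at the left
- tile_1: glaze test tile, 68 mm long (x), 45 mm wide (y), 10 mm thick (z), 80 g; origin at the centre of its underside; lies on the table at the right at the start. Two or three of the three tiles are there
- tile_2: glaze test tile, as tile_1
- tile_3: glaze test tile, as tile_1
- cup: bystander: off-white bisque cup, 68 mm across, 60 mm high, origin at its foot
- jar: bystander: small glaze jar with a black lid, 49 mm across, 56 mm high, origin at its foot
There are look-alikes about, which are no part of the job. Leave any purple or red look-alike of the tile_1 alone.

How it is judged:
By the outcome, as a careful person would: the job done as asked, in the order asked, and still so for the second after the job is handed in, with the robot touching nothing.
Of tile_1, tile_2, tile_3 only 2 to 3 are there at a start; the rules pass over those that are not, and their reading is None.
At some moment in a run one of tile_1, tile_2, tile_3 may be knocked a few centimetres aside while the robot is not near it.
Once in a run the grip may slacken for a moment while it holds something.
It also fails if it takes over 208 s, if anything falls off the work surface, if the arm or the gripper's body presses on something with over 40 N, if the wrist force passes 120 N, or if a joint passes its speed limit or range.

## Working session

There is one attempt and no reset: what is moved stays moved. The work goes in short steps, Python scripts to look and compute and a tool call to move; the robot and the scene stay as the last step left them, time stands still between calls to the robot, and variables do not carry over. Pictures are saved under pics/ and viewed, at most 17 in all, crops included, and the job is handed in when it is done.

Besides the shell and the picture viewer there is one more tool, called after "Emit:" as name(argument=value, ...), one argument or row to a line, values as JSON. step_arm: Moves the arm, as the interface text tells. Its arguments: {"type":"object","properties":{"moves":{"type":"array","items":{"type":"array","items":{"type":"number"}}},"grip_force":{"type":"number"}},"required":["moves"]}

```bash
mkdir -p pics; ls; cat > h.py <<'E'
import numpy as np, cv2
from station import robot
from scipy.spatial.transform import Rotation as R
def K(p): return np.array([[p['fx'],0,p['cx']],[0,p['fy'],p['cy']],[0,0,1.]])
def ray(p,rc):
    u=(rc[1]-p['cx'])/p['fx']; v=(rc[0]-p['cy'])/p['fy']
    x,y=u,v
    for _ in range(20):
        s=1+p['k1']*(x*x+y*y); x,y=u/s,v/s
    T=np.array(p['pose']); d=T[:3,:3]@np.array([x,y,1.]); return T[:3,3],d
def at(p,rc,z):
    o,d=ray(p,rc); return o+d*(z-o[2])/d[2]
def px(p,X):
    T=np.array(p['pose']); c=T[:3,:3].T@(np.array(X,float)-T[:3,3]); x,y=c[0]/c[2],c[1]/c[2]
    s=1+p['k1']*(x*x+y*y); return np.array([p['cy']+p['fy']*y*s,p['cx']+p['fx']*x*s])
def tri(p,a,q,b):
    o1,d1=ray(p,a);o2,d2=ray(q,b)
    A=np.c_[d1,-d2]; t=np.linalg.lstsq(A,o2-o1,rcond=None)[0]
    return (o1+d1*t[0]+o2+d2*t[1])/2, np.linalg.norm(o1+d1*t[0]-o2-d2*t[1])
def save(p,n,crop=None,sc=1):
    im=p['img'][:,:,::-1]
    if crop: r0,r1,c0,c1=crop; im=im[r0:r1,c0:c1]
    cv2.imwrite('pics/'+n,cv2.resize(im,None,fx=sc,fy=sc,interpolation=cv2.INTER_CUBIC))
E
python3 - <<'E'
from h import *
np.set_printoptions(precision=3,suppress=True)
import pickle
s=robot.state(); print(s['time_s'],s['tcp_pos'],s['orientation'],s['width'])
P={}
for n in ('top','side'):
    p=robot.get_image(n); P[n]=p; save(p,n+'0.png'); print(n,p['fx'],p['k1'],np.array(p['pose']).tolist())
    for l in ['stand','wheel','peg_top','pin_handle','bridge','tile_1','cup','jar','seat_a','saddle_left','pin_grip','wheel_mid']:
        try:
            for d in robot.find_in(p,l)[:5]: 
                if d['confidence']>.15: print(n,l,np.round(d['at'],1),round(d['confidence'],2))
        except Exception as e: print(l,e)
pickle.dump(P,open('P.pkl','wb'))
E
```

```text
pics
0.0 [0.162 0.629 0.249] [-0.394 -3.117  0.004] 0.0853015298627218
top 476.12370775428417 -0.06040702685059063 [[0.07518741473260494, -0.9760691442429259, 0.2040487155625069, 0.21331741036178428], [-0.9971683037806032, -0.07390256219061543, 0.013920676599096854, -0.10479423134355294], [0.00149217999641041, -0.20451757127089054, -0.9788617555305315, 1.706628777259991], [0.0, 0.0, 0.0, 1.0]]
top wheel [210.2 279.9] 0.65
top peg_top [207.  278.8] 0.86
top peg_top [228.7 408.1] 0.22
top pin_handle [210.8 281.9] 0.29
top bridge [219.6 201.8] 0.86
top tile_1 [261.3 430.6] 0.71
top tile_1 [212.3 376.6] 0.67
top tile_1 [221.7 478.6] 0.57
top tile_1 [223.2 441.1] 0.56
top tile_1 [230.3 405.6] 0.53
top cup [171.3 392.4] 0.87
top jar [174.7 173.3] 0.54
top seat_a [211.1 279.1] 0.72
top saddle_left [212. 284.] 0.86
top saddle_left [170.8 391.6] 0.43
top pin_grip [208.3 280.9] 0.52
top wheel_mid [209.6 280.4] 0.79
side 419.1339666543236 -0.0008855176605455867 [[0.86373522365371, -0.2604124639180255, 0.4314473456356153, -0.17477151113562053], [-0.5039380855971771, -0.4415598437320356, 0.7423417745809487, -1.2973706824653808], [-0.0028052280704405357, -0.8586094880907637, -0.5126225489148808, 0.9189804971062678], [0.0, 0.0, 0.0, 1.0]]
side stand [190.4 305.9] 0.62
side wheel [181.9 308.6] 0.64
side wheel [242.2 330.2] 0.52
side peg_top [184.8 306. ] 0.91
side peg_top [189.6 307.6] 0.23
side pin_handle [177.5 338.6] 0.41
side bridge [167.2 265.3] 0.52
side tile_1 [301.2 427.5] 0.71
side tile_1 [296.8 378.2] 0.55
side tile_1 [272.4 392.2] 0.51
side tile_1 [255.6 364.9] 0.48
side tile_1 [241.4 332.9] 0.44
side cup [167.4 267.3] 0.61
side cup [221.9 400.5] 0.6
side cup [231.4 362.8] 0.17
side jar [182.4 337.2] 0.69
side jar [146.7 284.7] 0.47
side seat_a [185.  307.1] 0.83
side seat_a [181.5 339.8] 0.5
side saddle_left [190.6 309.3] 0.97
side saddle_left [183.  307.6] 0.55
side wheel_mid [185.4 305.9] 0.83
```

```bash
python3 - <<'E'
from h import *
import pickle
P=pickle.load(open('P.pkl','rb'))
save(P['top'],'t1.png',(110,310,140,520),2.1)
save(P['side'],'s1.png',(110,340,200,480),2.5)
E
```

```text
(no output)
```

View pics/t1.png

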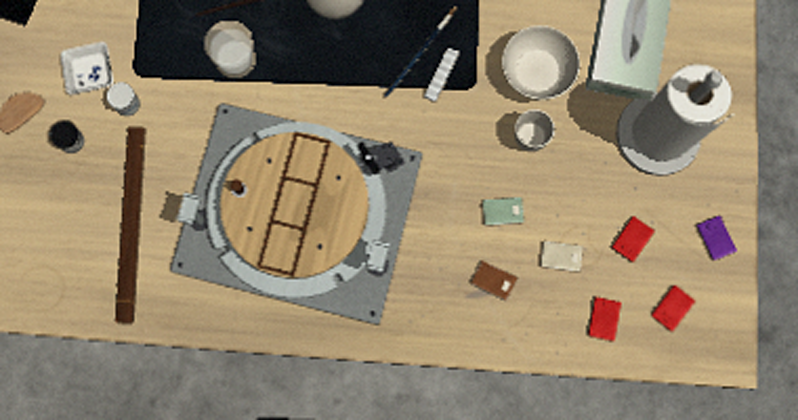

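View pics/s1.png

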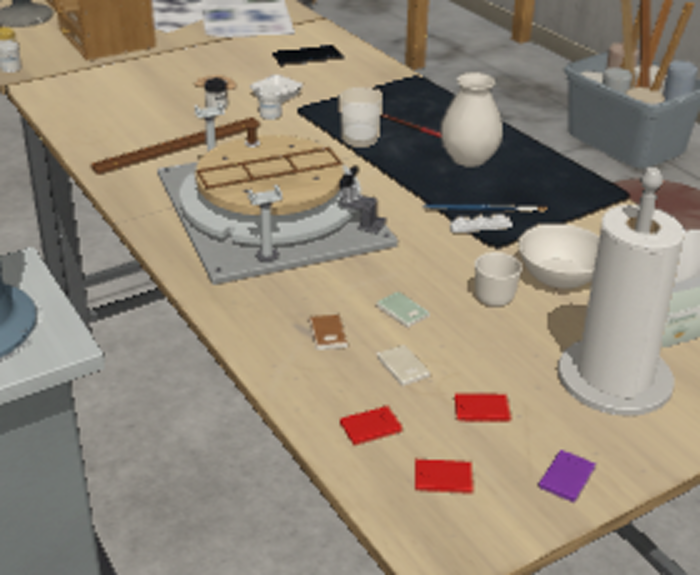

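Top crop: the stand is at (295,215). The label-patched tiles green (503,211), brown (493,280) and cream (561,256) are the real ones. The red ones at (632,240), (604,319), (673,308) and the purple one at (716,238) are look-alikes to leave alone. The dark bar at (130,225) is the bridge, and the black T-handle is at (380,155). Next I fit these metrically.

```bash
cat > fit.py <<'E'
from h import *
from scipy.optimize import minimize
def feat(p):
    im=p['img'].astype(np.float32); lab=cv2.cvtColor((im/255).astype(np.float32),cv2.COLOR_RGB2LAB)
    return lab
def samp(p,f,pts):
    q=np.array([px(p,X) for X in pts],np.float32)
    return cv2.remap(f,q[None,:,1].copy(),q[None,:,0].copy(),cv2.INTER_LINEAR)[0]
def contrast(p,f,pts,n,d=.004):
    return np.linalg.norm(samp(p,f,pts+n*d)-samp(p,f,pts-n*d),axis=1)
def rectpts(x,y,th,L,W,z,k=25):
    c,s=np.cos(th),np.sin(th);u=np.array([c,s,0]);v=np.array([-s,c,0]);o=np.array([x,y,z]);t=np.linspace(-.46,.46,k)[:,None]
    P=[];N=[]
    for sg in (1,-1):
        P.append(o+sg*u*L/2+t*v*W);N.append(np.tile(sg*u,(k,1)))
        P.append(o+sg*v*W/2+t*u*L);N.append(np.tile(sg*v,(k,1)))
    return np.vstack(P),np.vstack(N)
def circ(x,y,z,r,k=72):
    a=np.linspace(0,2*np.pi,k,endpoint=False);n=np.c_[np.cos(a),np.sin(a),0*a]
    return np.array([x,y,z])+r*n,n
def fit(cost,x0,steps):
    x0=np.array(x0,float); S=np.vstack([x0]+[x0+np.eye(len(x0))[i]*steps[i] for i in range(len(x0))])
    r=minimize(cost,x0,method='Nelder-Mead',options=dict(initial_simplex=S,xatol=1e-4,fatol=1e-4)); return r.x,r.fun
E
cat > m1.py <<'E'
from fit import *
import pickle
np.set_printoptions(precision=4,suppress=True)
P=pickle.load(open('P.pkl','rb')); F={k:feat(p) for k,p in P.items()}
T=P['top']
def cp(x,y): return (110+y/2.1,140+x/2.1)
for n,z,l in [('corners',.016,[(222,104),(421,153),(379,324),(171,268)]),('peg',.118,[(233,184)]),('saddles',.13,[(188,208),(376,254)]),('bridge',.014,[(136,128),(125,322)]),('tiles',.01,[(503,211),(493,280),(561,256)]),('cup,jar',.06,[(535,128),(65,134)])]:
    print(n,[at(T,cp(*q),z)[:2].round(4) for q in l])
C=np.mean([at(T,cp(*q),.016)[:2] for q in [(222,104),(421,153),(379,324),(171,268)]],0)
best={}
for cams in (['top','side'],['top'],['side']):
    def cost(v):
        s=0
        for k in cams:
            a,n=rectpts(v[0],v[1],v[2],.310,.370,.016); s-=contrast(P[k],F[k],a,n).mean()
            a,n=circ(v[0],v[1],.080,.124); s-=contrast(P[k],F[k],a,n).mean()
        return s
    r=[fit(cost,[C[0]+dx,C[1]+dy,t],[.006,.006,.05]) for t in (-.2,-.15,-.1) for dx in(-.005,.005) for dy in (-.005,.005)]
    b=min(r,key=lambda q:q[1]); print('stand',cams,b)
# tiles / bridge: best over both cams
def obj(x0,L,W,z,angs,cams=('top','side')):
    def cost(v):
        s=0
        for k in cams:
            a,n=rectpts(v[0],v[1],v[2],L,W,z,15); s-=contrast(P[k],F[k],a,n,.003).mean()
        return s
    return min([fit(cost,[x0[0],x0[1],t],[.006,.006,.1]) for t in angs],key=lambda q:q[1])
for nm,q in dict(green=(503,211),brown=(493,280),cream=(561,256)).items():
    c=at(T,cp(*q),.01)
    for cams in (('top','side'),('top',),('side',)): print(nm,cams,obj(c,.068,.045,.010,np.arange(-1.5,1.6,.3),cams))
c=(at(T,cp(136,128),.014)+at(T,cp(125,322),.014))/2
for cams in (('top','side'),('top',)): print('bridge',obj(c,.345,.030,.014,(-.1,0,.1),cams))
S=b
save(T,'t2.png',(120,260,215,345),4.5)
E
python3 m1.py
```

```text
corners [array([0.7141, 0.2135]), array([ 0.6514, -0.1427]), array([ 0.3497, -0.0922]), array([0.4174, 0.2691])]
peg [array([0.5499, 0.1615])]
saddles [array([0.5025, 0.2278]), array([ 0.4509, -0.0799])]
bridge [array([0.6597, 0.3607]), array([0.32  , 0.3369])]
tiles [array([ 0.5605, -0.2914]), array([ 0.4393, -0.2805]), array([ 0.4893, -0.395 ])]
cup,jar [array([ 0.6989, -0.3334]), array([0.628 , 0.4692])]
stand ['top', 'side'] (array([ 0.5326,  0.0642, -0.1718]), np.float64(-81.49303436279297))
stand ['top'] (array([ 0.533 ,  0.0642, -0.1723]), np.float64(-61.21300506591797))
stand ['side'] (array([ 0.5276,  0.0614, -0.1693]), np.float64(-25.705610275268555))
green ('top', 'side') (array([ 0.5618, -0.2915, -1.4086]), np.float64(-26.582698822021484))
green ('top',) (array([ 0.5623, -0.2913, -1.4037]), np.float64(-20.326194763183594))
green ('side',) (array([ 0.5568, -0.2937, -1.4088]), np.float64(-9.278505325317383))
brown ('top', 'side') (array([ 0.4393, -0.2808,  1.1982]), np.float64(-39.70967102050781))
brown ('top',) (array([ 0.4405, -0.2789,  1.1801]), np.float64(-25.780372619628906))
brown ('side',) (array([ 0.4372, -0.282 , -1.9445]), np.float64(-17.390825271606445))
cream ('top', 'side') (array([ 0.4894, -0.3959,  1.4792]), np.float64(-25.342260360717773))
cream ('top',) (array([ 0.4913, -0.3959,  1.5221]), np.float64(-21.250957489013672))
cream ('side',) (array([ 0.4867, -0.3992, -1.6322]), np.float64(-8.935927391052246))
bridge (array([0.4902, 0.3508, 0.0653]), np.float64(-48.410701751708984))
bridge (array([0.4903, 0.351 , 0.0653]), np.float64(-39.04612350463867))
```

```bash
python3 - <<'E'
from h import *
import pickle
P=pickle.load(open('P.pkl','rb'))
a=P['top']['img'][165:195,295:340][:,:,::-1]; b=P['side']['img'][165:215,310:370][:,:,::-1]
c=P['top']['img'][195:255,360:420][:,:,::-1]
f=lambda i:cv2.resize(i,(390,int(390*i.shape[0]/i.shape[1])),interpolation=cv2.INTER_CUBIC)
A=np.vstack([f(a),f(b)])[:600]; C=f(c); H=max(len(A),len(C))
pad=lambda i:np.vstack([i,np.zeros((H-len(i),390,3),np.uint8)])
cv2.imwrite('pics/c2.png',np.hstack([pad(A),pad(C)])[:600])
E
```

```text
(no output)
```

View pics/c2.png

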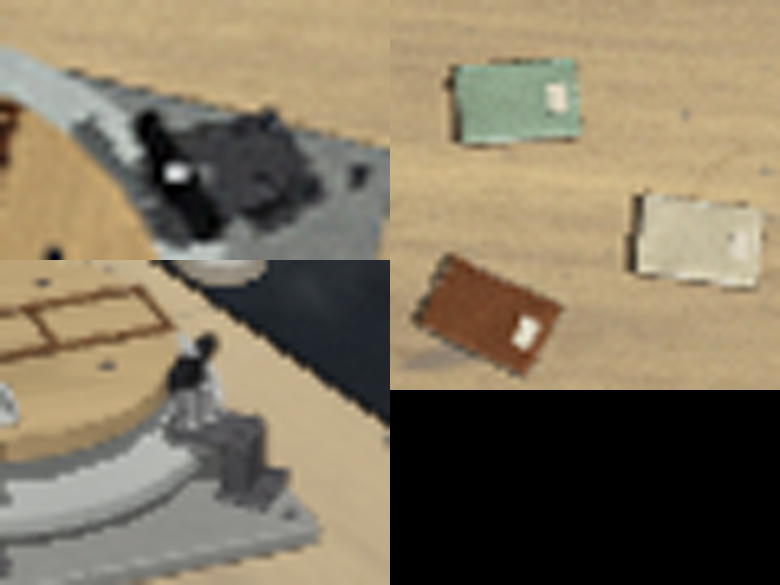

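The crop shows the T-bar running tangentially at the stand's far right corner (crop pixel 178,177). The three patched tiles (green, brown, cream) are confirmed. I'll move above the pin.

```bash
cat > go.py <<'E'
import sys
from h import *
# usage: go.py x y z psi(rad, finger closing line) -> shift cm, turn
def delta(x,y,z,psi):
    s=robot.state(); Rm=R.from_rotvec(s['orientation']).as_matrix()
    az=np.arctan2(s['tcp_pos'][1],s['tcp_pos'][0]); psi=float(psi)
    yy=np.array([np.cos(psi),np.sin(psi),0]); zz=np.array([0,0,-1.]); Rt=np.c_[np.cross(yy,zz),yy,zz]
    rv=R.from_matrix(Rt@Rm.T).as_rotvec()
    cur=np.arctan2(Rm[1,1],Rm[0,1])
    print('tcp',np.round(s['tcp_pos'],4),'psi',round(cur,3),'t',round(s['time_s'],2),'F',np.round(s['contact_force'],1),'w',round(s['width'],4),'g',round(s['grasp_force'],1),'tiltz',np.round(Rm[:2,2],3),'j',np.round(s['joints'],2))
    print('shift cm',np.round((np.array([x,y,z])-s['tcp_pos'])*100,2),'turn',np.round(rv,3))
if __name__=='__main__': delta(*map(float,sys.argv[1:5]))
E
python3 go.py .613 -.053 .2 -.958; python3 - <<'E'
from h import *
import pickle
P=pickle.load(open('P.pkl','rb'))
print(at(P['top'],(185.5,315.5),.104), at(P['side'],(165+ (365-260)/6.5,310+190/6.5),.1))
E
```

```text
tcp [0.1619 0.6295 0.2503] psi 1.319 t 1.3 F [-0.4 -0.3  0.1] w 0.0854 g 0.0 tiltz [-0.  0.] j [-1.42  0.38  0.04  1.6  -0.02  1.16 -0.05]
shift cm [ 45.11 -68.25  -5.03] turn [-0.    -0.    -2.277]
[ 0.61264994 -0.05502511  0.104     ] [ 0.60645777 -0.06402858  0.1       ]
```

Emit:
step_arm(
  moves=[
    [45, -68, -4, 0, 0, -2.27, 5],
    [45, -68, -4, 0, 0, -2.27, 5],
    [45, -68, -4, 0, 0, -2.27, 5],
    [45, -68, -4, 0, 0, -2.27, 5],
    [45, -68, -4, 0, 0, -2.27, 5],
    [45, -68, -4, 0, 0, -2.27, 5],
    [45, -68, -4, 0, 0, -2.27, 5],
    [45, -68, -4, 0, 0, -2.27, 5],
    [45, -68, -4, 0, 0, -2.27, 5],
    [45, -68, -4, 0, 0, -2.27, 5],
  ],
  grip_force=40,
)

```text
time_s: 2.13
tcp_pos: [0.3924, 0.2807, 0.2302]
orientation: [-2.15, -2.29, -0.002]
contact_force: [0.2, -0.3, 0.1]
width: 0.0499
grasp_force: 0.0
```

```bash
python3 go.py .613 -.053 .2 -.958
```

```text
tcp [0.3924 0.2807 0.2302] psi 0.063 t 2.13 F [ 0.2 -0.3  0.1] w 0.0499 g 0.0 tiltz [0.001 0.001] j [-1.1   0.08  0.42  2.03 -0.04  1.04 -0.6 ]
shift cm [ 22.06 -33.37  -3.02] turn [-1.000e-03  1.000e-03 -1.021e+00]
```

Emit:
step_arm(
  moves=[
    [22, -33.5, -3, 0, 0, -1.02, 5],
    [22, -33.5, -3, 0, 0, -1.02, 5],
    [22, -33.5, -3, 0, 0, -1.02, 5],
    [22, -33.5, -3, 0, 0, -1.02, 5],
    [22, -33.5, -3, 0, 0, -1.02, 5],
    [22, -33.5, -3, 0, 0, -1.02, 5],
    [22, -33.5, -3, 0, 0, -1.02, 5],
    [22, -33.5, -3, 0, 0, -1.02, 5],
    [22, -33.5, -3, 0, 0, -1.02, 5],
    [22, -33.5, -3, 0, 0, -1.02, 5],
  ],
)

```text
time_s: 2.97
tcp_pos: [0.6132, -0.0572, 0.2]
orientation: [2.991, 0.951, 0.001]
contact_force: [0.9, -0.9, -0.4]
width: 0.0498
grasp_force: 0.0
```

Emit:
step_arm(
  moves=[
    [0, 0, -3, 0, 0, 0, 5],
    [0, 0, -5, 0, 0, 0, 5],
    [0, 0, -6, 0, 0, 0, 5],
    [0, 0, -6, 0, 0, 0, 5],
  ],
)

```text
time_s: 3.3
tcp_pos: [0.6093, -0.0518, 0.1369]
orientation: [-2.99, -0.958, 0.009]
contact_force: [-0.5, 0.1, -0.4]
width: 0.0504
grasp_force: 0.0
```

```bash
python3 - <<'E'
from h import *
p=robot.get_image('side'); q=robot.get_image('top')
save(p,'s3.png',(120,220,290,390),4)
save(q,'t3.png',(140,240,270,370),4)
a=cv2.imread('pics/s3.png');b=cv2.imread('pics/t3.png');cv2.imwrite('pics/st3.png',np.hstack([a,b]))
E
python3 go.py .612 -.0545 .107 -.958
```

```text
tcp [ 0.6117 -0.0519  0.1401] psi -0.95 t 3.4 F [-0.2  0.1  0.2] w 0.0499 g 0.0 tiltz [0. 0.] j [-0.52  0.52  0.69  1.8  -0.39  0.96 -0.62]
shift cm [ 0.03 -0.26 -3.31] turn [-0.     0.    -0.008]
```

View pics/st3.png

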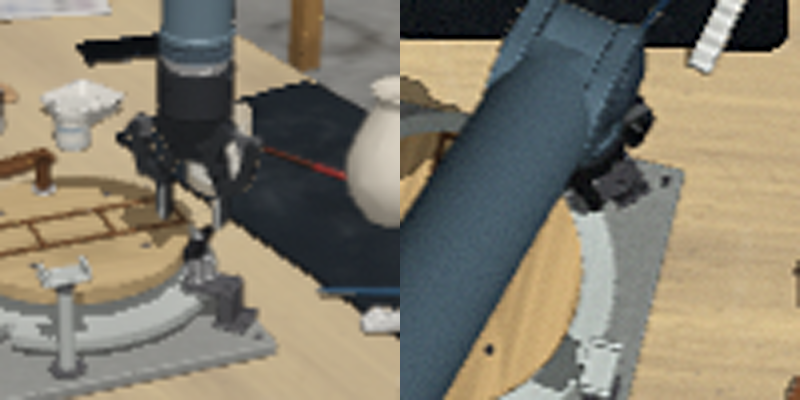

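Side crop: the open fingers (163,215) and (213,225) straddle the T-bar (197,243). I'll descend and close gently.

Emit:
step_arm(
  moves=[
    [0, -0.2, -2, 0, 0, 0, 5],
    [0, -0.2, -3.4, 0, 0, 0, 5],
    [0, -0.2, -3.4, 0, 0, 0, 5],
    [0, -0.2, -3.4, 0, 0, 0, 5],
  ],
)

```text
time_s: 3.73
tcp_pos: [0.6112, -0.0539, 0.1057]
orientation: [-2.991, -0.959, 0.002]
contact_force: [0.6, -0.3, 0.3]
width: 0.0499
grasp_force: 0.0
```

Emit:
step_arm(
  moves=[
    [0, 0, 0, 0, 0, 0, 2.5],
    [0, 0, 0, 0, 0, 0, 2],
    [0, 0, 0, 0, 0, 0, 1.6],
    [0, 0, 0, 0, 0, 0, 1.2],
    [0, 0, 0, 0, 0, 0, 1.0],
    [0, 0, 0, 0, 0, 0, 1.0],
    [0, 0, 0, 0, 0, 0, 1.0],
  ],
  grip_force=30,
)

```text
time_s: 4.32
tcp_pos: [0.6128, -0.0552, 0.107]
orientation: [2.991, 0.957, 0.004]
contact_force: [1.1, -0.9, 4.1]
width: 0.0122
grasp_force: 31.8
```

Emit:
step_arm(
  moves=[
    [0, 0, 0, 0, 0, 0, 0.8],
    [0, 0, 0, 0, 0, 0, 0.8],
    [0, 0, 1, 0, 0, 0, 0.8],
    [0, 0, 2, 0, 0, 0, 0.8],
    [0, 0, 2.35, 0, 0, 0, 0.8],
    [0, 0, 2.35, 0, 0, 0, 0.8],
    [0, 0, 2.35, 0, 0, 0, 0.8],
  ],
  grip_force=80,
)

```text
time_s: 4.9
tcp_pos: [0.6123, -0.0549, 0.1273]
orientation: [2.989, 0.957, 0.003]
contact_force: [7.5, -2.8, -12.9]
width: 0.0107
grasp_force: 78.2
```

Emit:
step_arm(
  moves=[
    [0, 0, 0.3, 0, 0, 0, 0.8],
    [0, 0, 0.3, 0, 0, 0, 0.8],
    [0, 0, 0.3, 0, 0, 0.1, 0.8],
    [0, 0, 0.3, 0, 0, 0.2, 0.8],
    [0, 0, 0.3, 0, 0, 0.3, 0.8],
  ],
)

```text
time_s: 5.32
tcp_pos: [0.6126, -0.0553, 0.1298]
orientation: [2.808, 1.399, 0.002]
contact_force: [8.5, -3.3, -14.7]
width: 0.0108
grasp_force: 78.1
```

```bash
python3 go.py .6125 -.0545 .130 .613; python3 -c "
from station import robot; print(robot.state()['moment'])"
```

```text
tcp [ 0.6126 -0.0553  0.1298] psi -0.646 t 5.32 F [  8.5  -3.3 -14.7] w 0.0108 g 78.1 tiltz [ 0.003 -0.004] j [-0.46  0.51  0.61  1.81 -0.35  0.93 -0.34]
shift cm [-0.01  0.08  0.02] turn [1.000e-03 5.000e-03 1.259e+00]
[-0.6771261  -1.99685069  0.01924681]
```

Emit:
step_arm(
  moves=[
    [0, 0, 0, 0, 0, 0.1, 0.8],
    [0, 0, 0, 0, 0, 0.2, 0.8],
    [0, 0, 0, 0, 0, 0.3, 0.8],
    [0, 0, 0, 0, 0, 0.4, 0.8],
    [0, 0, 0, 0, 0, 0.5, 0.8],
    [0, 0, 0, 0, 0, 0.6, 0.8],
    [0, 0, 0, 0, 0, 0.7, 0.8],
    [0, 0, 0, 0, 0, 0.8, 0.8],
    [0, 0, 0, 0, 0, 0.9, 0.8],
    [0, 0, 0, 0, 0, 1.0, 0.8],
  ],
)

```text
time_s: 6.15
tcp_pos: [0.6142, -0.0557, 0.1303]
orientation: [1.792, 2.571, 0.002]
contact_force: [12.9, -4.1, -14.9]
width: 0.011
grasp_force: 78.1
```

Emit:
step_arm(
  moves=[
    [0, 0, 0, 0, 0, 0.1, 0.8],
    [0, 0, 0, 0, 0, 0.2, 0.8],
    [0, 0, 0, 0, 0, 0.26, 0.8],
    [0, 0, 0, 0, 0, 0.26, 0.8],
    [0, 0, 0, 0, 0, 0.26, 0.8],
  ],
)

```text
time_s: 6.57
tcp_pos: [0.6146, -0.0555, 0.1305]
orientation: [1.449, 2.778, 0.002]
contact_force: [11.5, -2.2, -15.2]
width: 0.0106
grasp_force: 78.1
```

```bash
python3 go.py .6125 -.0545 .130 .613; python3 -c "
from station import robot; print(robot.state()['moment'])"
```

```text
tcp [ 0.6146 -0.0555  0.1305] psi 0.609 t 6.57 F [ 11.5  -2.2 -15.2] w 0.0106 g 78.1 tiltz [ 0.008 -0.003] j [-0.25  0.46  0.34  1.8  -0.19  0.91  0.78]
shift cm [-0.21  0.1  -0.05] turn [0.003 0.008 0.004]
[-0.52258392 -2.48846388  0.03925471]
```

Emit:
step_arm(
  moves=[
    [0.2, 0, -0.3, 0, 0, 0, 0.8],
    [0.2, 0, -0.5, 0, 0, 0, 0.8],
    [0.2, 0, -0.8, 0, 0, 0, 0.8],
    [0.2, 0, -1.0, 0, 0, 0, 0.8],
    [0.2, 0, -1.0, 0, 0, 0, 0.8],
  ],
)

```text
time_s: 6.98
tcp_pos: [0.6152, -0.0556, 0.1245]
orientation: [1.452, 2.782, 0.001]
contact_force: [0.7, -0.7, 6.7]
width: 0.0112
grasp_force: 81.2
```

Emit:
step_arm(
  moves=[
    [0, 0, 0, 0, 0, 0, 2.5],
    [0, 0, 0, 0, 0, 0, 4],
    [0, 0, 0, 0, 0, 0, 5],
    [0, 0, 0, 0, 0, 0, 5],
  ],
)

```text
time_s: 7.32
tcp_pos: [0.6124, -0.0539, 0.1214]
orientation: [-1.451, -2.783, 0.001]
contact_force: [0.3, -0.9, -0.6]
width: 0.05
grasp_force: 0.0
```

```bash
python3 go.py .6125 -.0545 .130 .613
```

```text
tcp [ 0.6124 -0.0539  0.1214] psi 0.61 t 7.32 F [ 0.3 -0.9 -0.6] w 0.05 g 0.0 tiltz [-0.003  0.001] j [-0.25  0.47  0.33  1.8  -0.19  0.9   0.78]
shift cm [ 0.01 -0.06  0.86] turn [-0.001 -0.003  0.003]
```

Emit:
step_arm(
  moves=[
    [0, 0, 4, 0, 0, 0, 5],
    [0, 0, 6, 0, 0, 0, 5],
    [-2, 8, 7, 0, 0, -0.25, 5],
    [-6.3, 21.2, 7, 0, 0, -0.78, 5],
    [-6.3, 21.2, 7, 0, 0, -0.78, 5],
    [-6.3, 21.2, 7, 0, 0, -0.78, 5],
    [-6.3, 21.2, 7, 0, 0, -0.78, 5],
    [-6.3, 21.2, 7, 0, 0, -0.78, 5],
    [-6.3, 21.2, 7, 0, 0, -0.78, 5],
    [-6.3, 21.2, 7, 0, 0, -0.78, 5],
  ],
)

```text
time_s: 8.15
tcp_pos: [0.5488, 0.1611, 0.1917]
orientation: [-2.396, -2.029, 0.002]
contact_force: [1.0, -0.3, 0.3]
width: 0.05
grasp_force: 0.0
```

```bash
python3 go.py .549 .158 .113 -.1715; python3 - <<'E'
from h import *
p=robot.get_image('side')
save(p,'s4.png',(130,220,270,370),6)
E
```

```text
tcp [0.5488 0.1611 0.1917] psi -0.165 t 8.15 F [ 1.  -0.3  0.3] w 0.05 g 0.0 tiltz [-0.002  0.   ] j [-0.71  0.31  0.41  1.86 -0.15  1.   -0.4 ]
shift cm [ 0.02 -0.31 -7.87] turn [-0.    -0.002 -0.006]
```

View pics/s4.png

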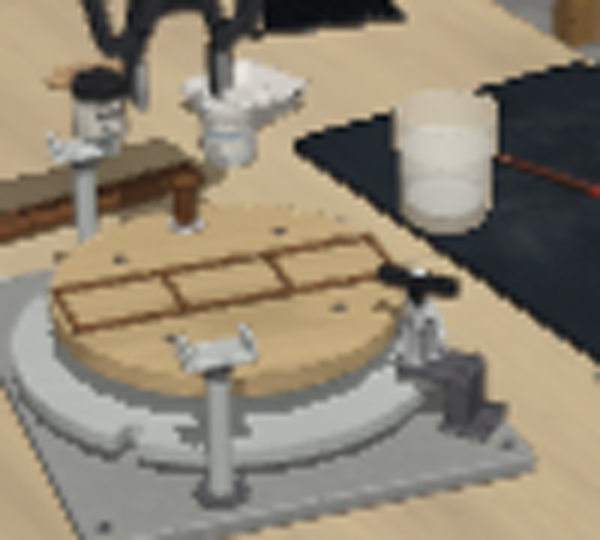

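The side crop shows the pin raised and the handle turned (418,280), with the fingers straddling the peg (185,180). Now I grip the peg.

Emit:
step_arm(
  moves=[
    [0, -0.3, -4, 0, 0, 0, 5],
    [0, -0.3, -7.8, 0, 0, 0, 5],
    [0, -0.3, -7.8, 0, 0, 0, 4],
    [0, -0.3, -7.8, 0, 0, 0, 3],
    [0, -0.3, -7.8, 0, 0, 0, 2.2],
    [0, -0.3, -7.8, 0, 0, 0, 1.5],
    [0, -0.3, -7.8, 0, 0, 0, 1.5],
    [0, -0.3, -7.8, 0, 0, 0, 1.5],
  ],
  grip_force=25,
)

```text
time_s: 8.87
tcp_pos: [0.5516, 0.1535, 0.116]
orientation: [2.403, 2.022, 0.003]
contact_force: [0.1, -2.5, 0.3]
width: 0.0166
grasp_force: 25.5
```

```bash
python3 go.py .549 .158 .113 -.1715
```

```text
tcp [0.5516 0.1535 0.116 ] psi -0.172 t 8.87 F [ 0.1 -2.5  0.3] w 0.0166 g 25.5 tiltz [0.002 0.   ] j [-0.67  0.42  0.39  1.91 -0.2   0.85 -0.35]
shift cm [-0.26  0.45 -0.3 ] turn [-0.     0.002  0.   ]
```

```bash
python3 - <<'E'
from h import *
s=robot.state(); t=s['tcp_pos']; c=np.array([.5319,.0626])
f0=np.arctan2(*(t[:2]-c)[::-1]); print(f0)
for f in np.arange(f0,-.1716,-(f0+.1715)/16)[1:].tolist()+[-.1715]:
    print(np.round((c+.0945*np.array([np.cos(f),np.sin(f)])-t[:2])*100,1),round(f-f0,2))
E
```

```text
1.35698240262029
[ 0.9 -0.1] -0.1
[ 1.7 -0.4] -0.19
[ 2.6 -0.8] -0.29
[ 3.3 -1.3] -0.38
[ 4.1 -1.8] -0.48
[ 4.7 -2.4] -0.57
[ 5.3 -3.1] -0.67
[ 5.9 -3.8] -0.76
[ 6.3 -4.6] -0.86
[ 6.7 -5.4] -0.96
[ 7.  -6.2] -1.05
[ 7.3 -7.1] -1.15
[ 7.4 -8. ] -1.24
[ 7.5 -8.9] -1.34
[ 7.4 -9.8] -1.43
[  7.3 -10.7] -1.53
[  7.3 -10.7] -1.53
```

Emit:
step_arm(
  moves=[
    [0.9, -0.1, 0, 0, 0, -0.1, 1.5],
    [1.7, -0.4, 0, 0, 0, -0.19, 1.5],
    [2.6, -0.8, 0, 0, 0, -0.29, 1.5],
    [3.3, -1.3, 0, 0, 0, -0.38, 1.5],
    [4.1, -1.8, 0, 0, 0, -0.48, 1.5],
    [4.7, -2.4, 0, 0, 0, -0.57, 1.5],
    [5.3, -3.1, 0, 0, 0, -0.67, 1.5],
    [5.9, -3.8, 0, 0, 0, -0.76, 1.5],
    [6.3, -4.6, 0, 0, 0, -0.86, 1.5],
    [6.7, -5.4, 0, 0, 0, -0.96, 1.5],
  ],
)

```text
time_s: 9.7
tcp_pos: [0.6173, 0.0999, 0.116]
orientation: [-3.066, -0.679, 0.002]
contact_force: [-4.1, -2.0, 3.6]
width: 0.0168
grasp_force: 25.9
```

Emit:
step_arm(
  moves=[
    [0.3, -0.8, 0, 0, 0, -0.09, 1.5],
    [0.6, -1.7, 0, 0, 0, -0.19, 1.5],
    [0.7, -2.6, 0, 0, 0, -0.28, 1.5],
    [0.8, -3.5, 0, 0, 0, -0.38, 1.5],
    [0.7, -4.4, 0, 0, 0, -0.47, 1.5],
    [0.6, -5.3, 0, 0, 0, -0.57, 1.5],
    [0.6, -5.3, 0, 0, 0, -0.57, 1.5],
    [0.6, -5.3, 0, 0, 0, -0.57, 1.5],
  ],
)

```text
time_s: 10.37
tcp_pos: [0.6237, 0.048, 0.116]
orientation: [-3.133, 0.202, 0.0]
contact_force: [-4.4, 1.9, 6.9]
width: 0.0165
grasp_force: 26.2
```

```bash
python3 go.py .6250 .0465 .113 -1.742
```

```text
tcp [0.6237 0.048  0.116 ] psi -1.699 t 10.37 F [-4.4  1.9  6.9] w 0.0165 g 26.2 tiltz [0.    0.002] j [-0.7   0.59  0.74  1.79 -0.48  0.95 -1.46]
shift cm [ 0.13 -0.15 -0.3 ] turn [-0.002  0.    -0.043]
```

Emit:
step_arm(
  moves=[
    [0, 0, 0, 0, 0, 0, 3],
    [0, 0, 0, 0, 0, 0, 4],
    [0, 0, 4, 0, 0, 0, 5],
    [0, 0, 8, 0, 0, 0, 5],
    [0, 0, 12, 0, 0, 0, 5],
    [-10, -32, 14, 0, 0, 0, 5],
    [-10, -32, 14, 0, 0, 0, 5],
    [-10, -32, 14, 0, 0, 0, 5],
    [-10, -32, 14, 0, 0, 0, 5],
    [-10, -32, 14, 0, 0, 0, 5],
  ],
)

```text
time_s: 11.2
tcp_pos: [0.5621, -0.1521, 0.2477]
orientation: [-3.135, 0.199, -0.005]
contact_force: [1.1, -0.2, -0.0]
width: 0.05
grasp_force: 0.0
```

Emit:
step_arm(
  moves=[
    [-4, -12, 0, 0, 0, 0, 5],
    [-4, -16, 0, 0, 0, 0, 5],
    [-4, -16, 0, 0, 0, 0, 5],
    [-4, -16, 0, 0, 0, 0, 5],
    [-4, -16, 0, 0, 0, 0, 5],
  ],
)

```text
time_s: 11.62
tcp_pos: [0.5166, -0.3228, 0.2487]
orientation: [3.124, -0.225, 0.003]
contact_force: [-1.0, -1.2, 0.8]
width: 0.0501
grasp_force: 0.0
```

```bash
cat > wh.py <<'E'
from fit import *
import sys,pickle
np.set_printoptions(precision=4,suppress=True)
p=robot.get_image('top'); q=robot.get_image('side'); pickle.dump({'top':p,'side':q},open('P2.pkl','wb'))
Q={'top':p,'side':q}; F={k:feat(v) for k,v in Q.items()}
print(robot.state()['tcp_pos'])
def lines(v):
    # fence lines centre: dark thin line; outer half-length ~ 77+36+2.75, cross fences at +-38.5, long at +-28.3
    c,s=np.cos(v[2]),np.sin(v[2]); u=np.array([c,s,0]); w=np.array([-s,c,0]); o=np.array([v[0],v[1],.084])
    t=np.linspace(-.112,.112,60)[:,None]; r=np.linspace(-.024,.024,14)[:,None]
    A=[o+sg*.0283*u+t*w for sg in(1,-1)]+[o+k*w+r*u for k in (-.1155,-.0385,.0385,.1155)]
    return np.vstack(A)
for cams in (['top'],['side'],['top','side']):
    def cost(v):
        s=0
        for k in cams: s+=samp(Q[k],cv2.GaussianBlur(F[k],(0,0),.7),lines(v))[:,0].mean()
        return s
    def cc(v):
        s=0
        for k in cams:
            a,n=rectpts(v[0],v[1],v[2],.310,.370,.016); s-=contrast(Q[k],F[k],a,n).mean()
            a,n=circ(v[0],v[1],.080,.124); s-=contrast(Q[k],F[k],a,n).mean()
        return s
    b=min([fit(cost,[.532+dx,.063+dy,t],[.004,.004,.03]) for t in(-.22,-.17,-.12) for dx in (-.003,.003) for dy in (-.003,.003)],key=lambda z:z[1])
    d=min([fit(cc,[.532+dx,.063+dy,t],[.004,.004,.03]) for t in(-.19,-.15) for dx in (-.003,.003) for dy in (-.003,.003)],key=lambda z:z[1])
    print(cams,'row',b,'stand',d)
im=np.hstack([cv2.resize(p['img'][120:250,210:350],(400,371),interpolation=cv2.INTER_CUBIC),cv2.resize(q['img'][130:230,265:375],(400,364),interpolation=cv2.INTER_CUBIC)[:371] if 0 else np.pad(cv2.resize(q['img'][130:230,265:375],(400,364),interpolation=cv2.INTER_CUBIC),((0,7),(0,0),(0,0)))])
cv2.imwrite('pics/'+sys.argv[1],im[:,:,::-1])
E
python3 wh.py w5.png
```

```text
[ 0.5207 -0.3144  0.2475]
['top'] row (array([ 0.5338,  0.0644, -0.1484]), np.float64(26.522912979125977)) stand (array([ 0.5336,  0.0645, -0.1672]), np.float64(-53.81459045410156))
['side'] row (array([ 0.5287,  0.0605, -0.1445]), np.float64(40.03427505493164)) stand (array([ 0.5289,  0.0622, -0.1518]), np.float64(-24.94511604309082))
['top', 'side'] row (array([ 0.5329,  0.0641, -0.1469]), np.float64(69.95997619628906)) stand (array([ 0.5329,  0.0646, -0.1672]), np.float64(-75.41362762451172))
```

View pics/w5.png

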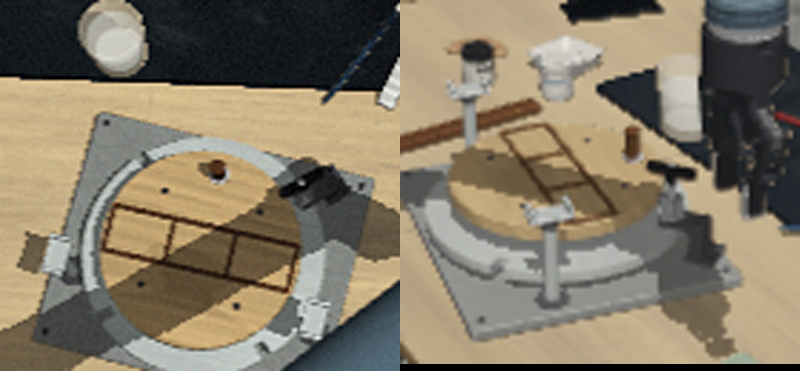

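```bash
cat > rowfit.py <<'E'
from fit import *
def lines(v):
    c,s=np.cos(v[2]),np.sin(v[2]); u=np.array([c,s,0]); w=np.array([-s,c,0]); o=np.array([v[0],v[1],.084])
    t=np.linspace(-.112,.112,60)[:,None]; r=np.linspace(-.024,.024,14)[:,None]
    return np.vstack([o+sg*.0283*u+t*w for sg in(1,-1)]+[o+k*w+r*u for k in (-.1155,-.0385,.0385,.1155)])
def row(Q,cams,th0):
    F={k:cv2.GaussianBlur(feat(Q[k]),(0,0),.7) for k in cams}
    def cost(v): return sum(samp(Q[k],F[k],lines(v))[:,0].mean() for k in cams)
    return min([fit(cost,[.532+dx,.063+dy,th0+t],[.004,.004,.03]) for t in(-.05,0,.05) for dx in (-.003,.003) for dy in (-.003,.003)],key=lambda z:z[1])
if __name__=='__main__':
    import pickle
    P=pickle.load(open('P.pkl','rb'))
    for c in (['top'],['side'],['top','side']): b=row(P,c,1.4); print(c,b[0],b[0][2]-np.pi/2)
E
python3 rowfit.py; python3 go.py .625 .047 .113 -1.699
```

```text
['top'] [0.53381651 0.06449535 1.39873912] -0.17205720361710064
['side'] [0.52840327 0.06063735 1.40068422] -0.17011211178645191
['top', 'side'] [0.53284155 0.06415385 1.39761685] -0.17317948031984343
tcp [ 0.5207 -0.3144  0.2475] psi -1.706 t 11.72 F [ 0.4 -0.5 -0.1] w 0.0504 g 0.0 tiltz [ 0.002 -0.002] j [-0.25  0.43  0.92  1.74 -0.37  1.16 -0.92]
shift cm [ 10.43  36.14 -13.45] turn [0.002 0.002 0.007]
```

The crop shows the row about 1.4° short of alignment with the posts, so I'll regrip the peg and turn it a further 0.024 rad.

Emit:
step_arm(
  moves=[
    [10.3, 36.2, -2, 0, 0, 0, 5],
    [10.3, 36.2, -2, 0, 0, 0, 5],
    [10.3, 36.2, -2, 0, 0, 0, 5],
    [10.3, 36.2, -2, 0, 0, 0, 5],
    [10.3, 36.2, -2, 0, 0, 0, 5],
    [10.3, 36.2, -2, 0, 0, 0, 5],
    [10.3, 36.2, -2, 0, 0, 0, 5],
    [10.3, 36.2, -2, 0, 0, 0, 5],
    [10.3, 36.2, -2, 0, 0, 0, 5],
    [10.3, 36.2, -2, 0, 0, 0, 5],
  ],
)

```text
time_s: 12.55
tcp_pos: [0.6263, 0.0688, 0.2253]
orientation: [-3.129, 0.169, -0.0]
contact_force: [-0.8, 2.1, -0.2]
width: 0.0497
grasp_force: 0.0
```

```bash
python3 go.py .6237 .048 .116 -1.72
```

```text
tcp [0.6263 0.0688 0.2253] psi -1.679 t 12.55 F [-0.8  2.1 -0.2] w 0.0497 g 0.0 tiltz [0.001 0.008] j [-0.8   0.47  0.82  1.7  -0.38  1.13 -1.55]
shift cm [ -0.26  -2.08 -10.93] turn [-0.008  0.001 -0.041]
```

Emit:
step_arm(
  moves=[
    [0, 0, 0, 0, 0, 0, 5],
    [0, 0, 0, 0, 0, 0, 5],
  ],
)

```text
time_s: 12.72
tcp_pos: [0.6246, 0.054, 0.2265]
orientation: [-3.136, 0.195, 0.0]
contact_force: [-0.3, -1.0, 0.2]
width: 0.0501
grasp_force: 0.0
```

```bash
python3 go.py .6237 .048 .116 -1.72
```

```text
tcp [0.6246 0.054  0.2265] psi -1.695 t 12.72 F [-0.3 -1.   0.2] w 0.0501 g 0.0 tiltz [-0.  0.] j [-0.79  0.47  0.83  1.71 -0.37  1.13 -1.54]
shift cm [ -0.09  -0.6  -11.05] turn [-0.    -0.    -0.025]
```

Emit:
step_arm(
  moves=[
    [-0.1, -0.6, -4, 0, 0, -0.02, 5],
    [-0.1, -0.6, -8, 0, 0, -0.02, 5],
    [-0.1, -0.6, -11, 0, 0, -0.02, 4],
    [-0.1, -0.6, -11, 0, 0, -0.02, 4],
    [-0.1, -0.6, -11, 0, 0, -0.02, 3],
    [-0.1, -0.6, -11, 0, 0, -0.02, 2.2],
    [-0.1, -0.6, -11, 0, 0, -0.02, 1.5],
    [-0.1, -0.6, -11, 0, 0, -0.02, 1.5],
    [-0.1, -0.6, -11, 0, 0, -0.02, 1.5],
  ],
)

```text
time_s: 13.47
tcp_pos: [0.6254, 0.0444, 0.1194]
orientation: [-3.132, 0.236, -0.007]
contact_force: [-0.5, 0.1, 2.9]
width: 0.0164
grasp_force: 24.9
```

```bash
python3 go.py .6233 .0457 .116 -1.742
```

```text
tcp [0.6254 0.0444 0.1194] psi -1.721 t 13.47 F [-0.5  0.1  2.9] w 0.0164 g 24.9 tiltz [0.005 0.   ] j [-0.71  0.59  0.75  1.79 -0.49  0.95 -1.48]
shift cm [-0.21  0.13 -0.34] turn [-0.     0.005 -0.021]
```

Emit:
step_arm(
  moves=[
    [0, 0.1, 0, 0, 0, 0, 1.5],
    [0, 0.1, 0, 0, 0, 0, 1.5],
    [0, 0.1, 0, 0, 0, 0, 1.5],
  ],
)

```text
time_s: 13.72
tcp_pos: [0.6256, 0.0454, 0.1194]
orientation: [-3.132, 0.235, -0.007]
contact_force: [-0.6, -1.8, 6.8]
width: 0.0164
grasp_force: 25.2
```

```bash
python3 go.py .6233 .0457 .116 -1.742
python3 - <<'E'
from rowfit import *
p=robot.get_image('side'); print(row({'side':p},['side'],-.17))
E
```

```text
tcp [0.6256 0.0454 0.1194] psi -1.721 t 13.72 F [-0.6 -1.8  6.8] w 0.0164 g 25.2 tiltz [0.005 0.   ] j [-0.71  0.59  0.75  1.79 -0.49  0.95 -1.48]
shift cm [-0.23  0.03 -0.34] turn [-0.     0.005 -0.021]
(array([ 0.52879645,  0.06173481, -0.19008578]), np.float64(47.226402282714844))
```

Emit:
step_arm(
  moves=[
    [0, 0, 0, 0, 0, 0, 3],
    [0, 0, 0, 0, 0, 0, 4],
    [0, 0, 4, 0, 0, 0, 5],
    [0, 0, 8, 0, 0, 0, 5],
    [-4, -12, 12, 0, 0, 0, 5],
    [-8, -25, 12, 0, 0, 0.3, 5],
    [-12, -37, 12, 0, 0, 0.6, 5],
    [-12, -37, 12, 0, 0, 0.7, 5],
    [-12, -37, 12, 0, 0, 0.7, 5],
    [-12, -37, 12, 0, 0, 0.7, 5],
  ],
)

```text
time_s: 14.6
tcp_pos: [0.5464, -0.1898, 0.2265]
orientation: [-3.052, -0.744, -0.0]
contact_force: [1.4, -1.8, -0.7]
width: 0.0498
grasp_force: 0.0
```

Emit:
step_arm(
  moves=[
    [-2, -6, 0, 0, 0, 0.1, 5],
    [-2, -6, 0, 0, 0, 0.1, 5],
    [-2, -6, 0, 0, 0, 0.1, 5],
    [-2, -6, 0, 0, 0, 0.1, 5],
  ],
)

```text
time_s: 14.93
tcp_pos: [0.5263, -0.2503, 0.2264]
orientation: [-3.016, -0.878, -0.0]
contact_force: [0.3, -0.2, -0.3]
width: 0.0502
grasp_force: 0.0
```

```bash
python3 - <<'E'
from rowfit import *
Q={k:robot.get_image(k) for k in ('top','side')}
for c in (['top'],['side']): print(c,row(Q,c,-.17))
print(robot.state()['tcp_pos'])
E
```

```text
['top'] (array([ 0.53389127,  0.06424971, -0.18635364]), np.float64(25.645771026611328))
['side'] (array([ 0.52865228,  0.06053959, -0.18400171]), np.float64(39.88876724243164))
[ 0.52821057 -0.24647819  0.22592553]
```

Emit:
step_arm(
  moves=[
    [8.6, 19.2, -3, 0, 0, 1.54, 5],
    [8.6, 19.2, -3, 0, 0, 1.54, 5],
    [8.6, 19.2, -3, 0, 0, 1.54, 5],
    [8.6, 19.2, -3, 0, 0, 1.54, 5],
    [8.6, 19.2, -3, 0, 0, 1.54, 5],
    [8.6, 19.2, -3, 0, 0, 1.54, 5],
    [8.6, 19.2, -3, 0, 0, 1.54, 5],
    [8.6, 19.2, -3, 0, 0, 1.54, 5],
    [8.6, 19.2, -3, 0, 0, 1.54, 5],
    [8.6, 19.2, -3, 0, 0, 1.54, 5],
  ],
)

```text
time_s: 15.87
tcp_pos: [0.6138, -0.0525, 0.1958]
orientation: [-1.911, -2.492, -0.0]
contact_force: [-0.5, -0.2, -0.5]
width: 0.0502
grasp_force: 0.0
```

Emit:
step_arm(
  moves=[
    [0, 0, 0, 0, 0, 0.3, 5],
    [0, 0, 0, 0, 0, 0.3, 5],
    [0, 0, 0, 0, 0, 0.3, 5],
    [0, 0, 0, 0, 0, 0.3, 5],
  ],
)

```text
time_s: 16.2
tcp_pos: [0.6138, -0.0529, 0.1959]
orientation: [-1.525, -2.745, -0.001]
contact_force: [0.5, -0.2, -0.3]
width: 0.0498
grasp_force: 0.0
```

```bash
python3 go.py .6141 -.0542 .1245 .613
```

```text
tcp [ 0.6138 -0.0529  0.1959] psi 0.556 t 16.2 F [ 0.5 -0.2 -0.3] w 0.0498 g 0.0 tiltz [-0.001  0.001] j [-0.29  0.39  0.39  1.75 -0.17  1.04  0.71]
shift cm [ 0.03 -0.13 -7.14] turn [-0.001 -0.001  0.057]
```

Emit:
step_arm(
  moves=[
    [0, -0.1, -4, 0, 0, 0.06, 5],
    [0, -0.1, -7.2, 0, 0, 0.06, 5],
    [0, -0.1, -7.2, 0, 0, 0.06, 4],
    [0, -0.1, -7.2, 0, 0, 0.06, 3],
    [0, -0.1, -7.2, 0, 0, 0.06, 2],
    [0, -0.1, -7.2, 0, 0, 0.06, 1.2],
    [0, -0.1, -7.2, 0, 0, 0.06, 1],
    [0, -0.1, -7.2, 0, 0, 0.06, 0.8],
    [0, -0.1, -7.2, 0, 0, 0.06, 0.8],
  ],
  grip_force=80,
)

```text
time_s: 16.95
tcp_pos: [0.6157, -0.0567, 0.1267]
orientation: [1.448, 2.784, 0.005]
contact_force: [0.3, 1.9, 5.9]
width: 0.0114
grasp_force: 52.7
```

Emit:
step_arm(
  moves=[
    [0, 0, 0.3, 0, 0, 0, 0.8],
    [0, 0, 0.5, 0, 0, 0, 0.8],
    [0, 0, 0.5, 0, 0, 0, 0.8],
    [0, 0, 0.5, 0, 0, 0, 0.8],
  ],
)

```text
time_s: 17.28
tcp_pos: [0.6153, -0.0565, 0.1278]
orientation: [1.448, 2.783, 0.003]
contact_force: [8.5, 0.8, -12.3]
width: 0.011
grasp_force: 80.2
```

```bash
python3 go.py .6141 -.0542 .130 -.958; python3 -c "
from station import robot; print(robot.state()['moment'])"
```

```text
tcp [ 0.6153 -0.0565  0.1278] psi 0.612 t 17.28 F [  8.5   0.8 -12.3] w 0.011 g 80.2 tiltz [ 0.005 -0.   ] j [-0.26  0.47  0.36  1.79 -0.2   0.91  0.8 ]
shift cm [-0.12  0.23  0.22] turn [ 0.004  0.004 -1.57 ]
[ 0.23034879 -1.91911551  0.0117219 ]
```

Emit:
step_arm(
  moves=[
    [0.1, 0.1, 0.35, 0, 0, 0, 0.8],
    [0.1, 0.1, 0.35, 0, 0, 0, 0.8],
    [0.1, 0.1, 0.35, 0, 0, -0.1, 0.8],
    [0.1, 0.1, 0.35, 0, 0, -0.2, 0.8],
    [0.1, 0.1, 0.35, 0, 0, -0.3, 0.8],
  ],
)

```text
time_s: 17.7
tcp_pos: [0.6148, -0.0567, 0.1305]
orientation: [1.856, 2.532, -0.001]
contact_force: [6.9, 1.3, -12.7]
width: 0.0105
grasp_force: 80.1
```

```bash
python3 go.py .6141 -.0542 .130 -.958; python3 -c "
from station import robot; print(robot.state()['moment'])"
```

```text
tcp [ 0.6148 -0.0567  0.1305] psi 0.306 t 17.7 F [  6.9   1.3 -12.7] w 0.0105 g 80.1 tiltz [ 0.002 -0.002] j [-0.31  0.48  0.42  1.79 -0.24  0.92  0.52]
shift cm [-0.07  0.25 -0.05] turn [ 0.002  0.    -1.264]
[-0.15017488 -1.61884509  0.06351218]
```

Emit:
step_arm(
  moves=[
    [0, 0.1, 0.1, 0, 0, -0.1, 0.8],
    [0, 0.1, 0.1, 0, 0, -0.2, 0.8],
    [0, 0.1, 0.1, 0, 0, -0.3, 0.8],
    [0, 0.1, 0.1, 0, 0, -0.4, 0.8],
    [0, 0.1, 0.1, 0, 0, -0.5, 0.8],
    [0, 0.1, 0.1, 0, 0, -0.6, 0.8],
    [0, 0.1, 0.1, 0, 0, -0.7, 0.8],
    [0, 0.1, 0.1, 0, 0, -0.8, 0.8],
    [0, 0.1, 0.1, 0, 0, -0.9, 0.8],
    [0, 0.1, 0.1, 0, 0, -1.0, 0.8],
  ],
)

```text
time_s: 18.53
tcp_pos: [0.6126, -0.0561, 0.1307]
orientation: [2.844, 1.332, -0.006]
contact_force: [4.1, -1.2, -13.8]
width: 0.0108
grasp_force: 80.1
```

Emit:
step_arm(
  moves=[
    [0, 0, 0, 0, 0, -0.1, 0.8],
    [0, 0, 0, 0, 0, -0.2, 0.8],
    [0, 0, 0, 0, 0, -0.26, 0.8],
    [0, 0, 0, 0, 0, -0.26, 0.8],
    [0, 0, 0, 0, 0, -0.26, 0.8],
  ],
)

```text
time_s: 18.95
tcp_pos: [0.6123, -0.0556, 0.1311]
orientation: [-2.99, -0.963, 0.008]
contact_force: [2.1, -0.5, -14.5]
width: 0.0108
grasp_force: 80.0
```

```bash
python3 go.py .6141 -.0542 .107 -.958; python3 -c "
from station import robot; print(robot.state()['moment'])"
```

```text
tcp [ 0.6123 -0.0556  0.1311] psi -0.948 t 18.95 F [  2.1  -0.5 -14.5] w 0.0108 g 80.0 tiltz [-0.005 -0.001] j [-0.52  0.54  0.7   1.8  -0.41  0.96 -0.59]
shift cm [ 0.18  0.14 -2.41] turn [ 0.001 -0.005 -0.01 ]
[-0.29358649 -0.68835787 -0.03683525]
```

Emit:
step_arm(
  moves=[
    [0, 0, -0.4, 0, 0, 0, 0.8],
    [0, 0, -0.8, 0, 0, 0, 0.8],
    [0, 0, -1.2, 0, 0, 0, 0.8],
    [0, 0, -1.5, 0, 0, 0, 0.8],
    [0, 0, -1.5, 0, 0, 0, 0.8],
  ],
)

```text
time_s: 19.37
tcp_pos: [0.6127, -0.0556, 0.1176]
orientation: [-2.99, -0.96, 0.006]
contact_force: [-2.0, -0.2, -10.5]
width: 0.0111
grasp_force: 80.4
```

Emit:
step_arm(
  moves=[
    [0, 0, -0.3, 0, 0, 0, 0.8],
    [0, 0, -0.6, 0, 0, 0, 0.8],
    [0, 0, -0.9, 0, 0, 0, 0.8],
    [0, 0, -0.9, 0, 0, 0, 0.8],
  ],
)

```text
time_s: 19.7
tcp_pos: [0.6129, -0.0557, 0.1096]
orientation: [-2.989, -0.96, 0.006]
contact_force: [-5.5, -0.3, -8.1]
width: 0.0109
grasp_force: 80.9
```

Emit:
step_arm(
  moves=[
    [0, 0, 0, 0, 0, 0, 2],
    [0, 0, 0, 0, 0, 0, 4],
    [0, 0, 0, 0, 0, 0, 5],
    [0, 0, 4, 0, 0, 0, 5],
    [0, 0, 8, 0, 0, 0, 5],
    [0, 0, 12, 0, 0, 0, 5],
    [-9, -20, 12, 0, 0, 0, 5],
    [-9, -20, 12, 0, 0, 0, 5],
    [-9, -20, 12, 0, 0, 0, 5],
    [-9, -20, 12, 0, 0, 0, 5],
  ],
)

```text
time_s: 20.53
tcp_pos: [0.5483, -0.2093, 0.2332]
orientation: [2.987, 0.962, 0.012]
contact_force: [-0.4, -0.7, -0.9]
width: 0.0501
grasp_force: 0.0
```

Emit:
step_arm(
  moves=[
    [-4, -5, 0, 0, 0, 0, 5],
    [-4, -5, 0, 0, 0, 0, 5],
    [-4, -5, 0, 0, 0, 0, 5],
  ],
)

```text
time_s: 20.78
tcp_pos: [0.5029, -0.2659, 0.2331]
orientation: [2.992, 0.94, 0.006]
contact_force: [-0.0, -0.4, 0.6]
width: 0.0501
grasp_force: 0.0
```

```bash
python3 - <<'E'
from rowfit import *
Q={k:robot.get_image(k) for k in ('top','side')}
for c in (['top'],['side']): print(c,row(Q,c,-.17))
save(Q['side'],'s6.png',(130,220,270,370),6)
print(robot.state()['tcp_pos'])
E
```

```text
['top'] (array([ 0.53389986,  0.06441058, -0.17986057]), np.float64(26.15753173828125))
['side'] (array([ 0.52860404,  0.06080573, -0.18072057]), np.float64(40.2170295715332))
[ 0.50736044 -0.25947585  0.23232533]
```

View pics/s6.png

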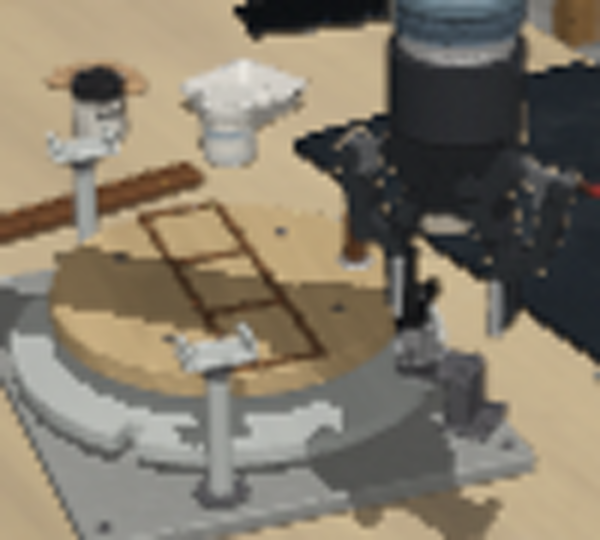

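The crop shows the row running from post to post, but the gripper hides the handle. I'll park on the left for a clear view to check the pin is home and to re-find the tiles.

Emit:
step_arm(
  moves=[
    [-18, 61, 2, 0, 0, 0.9, 7],
    [-18, 61, 2, 0, 0, 0.9, 7],
    [-18, 61, 2, 0, 0, 0.9, 7],
    [-18, 61, 2, 0, 0, 0.9, 7],
    [-18, 61, 2, 0, 0, 0.9, 7],
    [-18, 61, 2, 0, 0, 0.9, 7],
    [-18, 61, 2, 0, 0, 0.9, 7],
    [-18, 61, 2, 0, 0, 0.9, 7],
    [-18, 61, 2, 0, 0, 0.9, 7],
    [-18, 61, 2, 0, 0, 0.9, 7],
  ],
)

```text
time_s: 21.72
tcp_pos: [0.3884, 0.1467, 0.245]
orientation: [-2.272, -2.17, -0.009]
contact_force: [0.6, -0.0, 0.1]
width: 0.0697
grasp_force: 0.0
```

Emit:
step_arm(
  moves=[
    [-6, 22, 0, 0, 0, 0, 7],
    [-6, 22, 0, 0, 0, 0, 7],
    [-6, 22, 0, 0, 0, 0, 7],
    [-6, 22, 0, 0, 0, 0, 7],
    [-6, 22, 0, 0, 0, 0, 7],
    [-6, 22, 0, 0, 0, 0, 7],
  ],
)

```text
time_s: 22.22
tcp_pos: [0.3246, 0.3713, 0.2448]
orientation: [-2.26, -2.175, -0.009]
contact_force: [-0.1, 0.3, 0.8]
width: 0.0699
grasp_force: 0.0
```

```bash
cat > look.py <<'E'
from rowfit import *
np.set_printoptions(precision=4,suppress=True)
B={'top':np.array([.0019,.0019]),'side':np.array([-.0033,-.0019])}
def tile(Q,x0,z=.010,cams=('top','side'),L=.068,W=.045):
    out=[]
    for k in cams:
        f=feat(Q[k])
        def cost(v):
            a,n=rectpts(v[0],v[1],v[2],L,W,z,15); return -contrast(Q[k],f,a,n,.003).mean()
        r=min([fit(cost,[x0[0]+B[k][0],x0[1]+B[k][1],x0[2]+t],[.005,.005,.1]) for t in (-.3,-.1,.1,.3)],key=lambda q:q[1])
        out.append(np.r_[r[0][:2]-B[k],r[0][2],r[1]])
    return out
T={'green':(.560,-.2925,1.736),'brown':(.4395,-.2805,1.19),'cream':(.4897,-.3975,1.5)}
E
python3 - <<'E'
from look import *
import pickle
Q={k:robot.get_image(k) for k in ('top','side')}; pickle.dump(Q,open('P3.pkl','wb'))
print(robot.state()['tcp_pos'])
for c in (['top'],['side']): print(c,row(Q,c,-.17))
for n,x in T.items(): print(n,*tile(Q,x))
P=pickle.load(open('P.pkl','rb'))
f=lambda i:cv2.resize(i[:,:,::-1],(390,390),interpolation=cv2.INTER_CUBIC)
cv2.imwrite('pics/pin7.png',np.hstack([f(P['side']['img'][160:205,318:363]),f(Q['side']['img'][160:205,318:363])]))
E
```

```text
[0.325  0.3701 0.2446]
['top'] (array([ 0.5339,  0.0646, -0.1821]), np.float64(32.006744384765625))
['side'] (array([ 0.5285,  0.061 , -0.1844]), np.float64(47.70429611206055))
green [  0.5605  -0.2933   1.7394 -20.7381] [ 0.5602 -0.2918  1.7347 -9.3154]
brown [  0.4386  -0.2807   1.1825 -26.3091] [  0.4403  -0.28     1.197  -17.4255]
cream [  0.4894  -0.3977   1.5222 -21.754 ] [ 0.49   -0.3975  1.5107 -8.9647]
```

View pics/pin7.png

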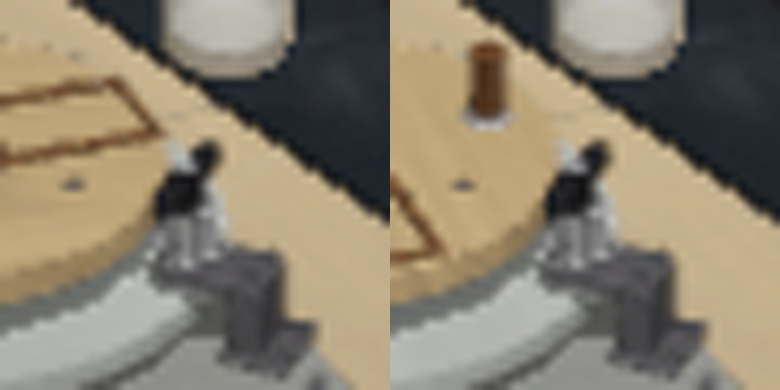

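The two crops look the same, handle low and tangential, so the pin appears home. The row still reads 0.01 rad off, so I'll nudge the peg to test the lock.

Emit:
step_arm(
  moves=[
    [30, -32.5, -3, 0, 0, 1.44, 5],
    [30, -32.5, -3, 0, 0, 1.44, 5],
    [30, -32.5, -3, 0, 0, 1.44, 5],
    [30, -32.5, -3, 0, 0, 1.44, 5],
    [30, -32.5, -3, 0, 0, 1.44, 5],
    [30, -32.5, -3, 0, 0, 1.44, 5],
    [30, -32.5, -3, 0, 0, 1.44, 5],
    [30, -32.5, -3, 0, 0, 1.44, 5],
    [30, -32.5, -3, 0, 0, 1.44, 5],
    [30, -32.5, -3, 0, 0, 1.44, 5],
  ],
)

```text
time_s: 23.15
tcp_pos: [0.5722, 0.1006, 0.22]
orientation: [0.839, 3.026, 0.003]
contact_force: [0.8, 0.5, 0.3]
width: 0.0502
grasp_force: 0.0
```

Emit:
step_arm(
  moves=[
    [0, 0, 0, 0, 0, 0.24, 5],
    [0, 0, 0, 0, 0, 0.24, 5],
    [0, 0, 0, 0, 0, 0.24, 5],
    [0, 0, 0, 0, 0, 0.24, 5],
  ],
)

```text
time_s: 23.48
tcp_pos: [0.571, 0.1015, 0.2196]
orientation: [0.485, 3.103, 0.002]
contact_force: [0.1, -0.5, 0.3]
width: 0.0502
grasp_force: 0.0
```

```bash
python3 go.py .6254 .0454 .117 1.40
```

```text
tcp [0.571  0.1015 0.2196] psi 1.261 t 23.48 F [ 0.1 -0.5  0.3] w 0.0502 g 0.0 tiltz [0.001 0.001] j [-0.54  0.29  0.35  1.82 -0.11  1.06  1.11]
shift cm [  5.44  -5.61 -10.26] turn [-0.001  0.001  0.139]
```

Emit:
step_arm(
  moves=[
    [5.4, -5.6, 0, 0, 0, 0.13, 5],
    [5.4, -5.6, -1, 0, 0, 0.13, 5],
    [5.4, -5.6, -4, 0, 0, 0.13, 5],
    [5.4, -5.6, -8, 0, 0, 0.13, 5],
    [5.4, -5.6, -10, 0, 0, 0.13, 4],
    [5.4, -5.6, -10, 0, 0, 0.13, 3],
    [5.4, -5.6, -10, 0, 0, 0.13, 2],
    [5.4, -5.6, -10, 0, 0, 0.13, 1.5],
    [5.4, -5.6, -10, 0, 0, 0.13, 1.5],
    [5.4, -5.6, -10, 0, 0, 0.13, 1.5],
  ],
  grip_force=25,
)

```text
time_s: 24.32
tcp_pos: [0.6245, 0.046, 0.1193]
orientation: [0.278, 3.129, 0.001]
contact_force: [0.7, 0.5, -9.1]
width: 0.0167
grasp_force: 25.3
```

```bash
python3 go.py .6254 .0454 .117 1.40
```

```text
tcp [0.6245 0.046  0.1193] psi 1.394 t 24.32 F [ 0.7  0.5 -9.1] w 0.0167 g 25.3 tiltz [0.    0.001] j [-0.4   0.49  0.32  1.77 -0.19  0.91  1.41]
shift cm [ 0.09 -0.06 -0.23] turn [-0.001  0.     0.006]
```

Emit:
step_arm(
  moves=[
    [0, 0.4, 0, 0, 0, 0, 1.5],
    [0, 0.4, 0, 0, 0, 0, 1.5],
    [0, 0.4, 0, 0, 0, 0, 1.5],
  ],
)

```text
time_s: 24.57
tcp_pos: [0.6247, 0.0477, 0.1193]
orientation: [0.279, 3.129, -0.002]
contact_force: [0.6, -1.8, -8.0]
width: 0.0169
grasp_force: 25.5
```

Emit:
step_arm(
  moves=[
    [0, -0.8, 0, 0, 0, 0, 1.5],
    [0, -0.8, 0, 0, 0, 0, 1.5],
    [0, -0.8, 0, 0, 0, 0, 1.5],
  ],
)

```text
time_s: 24.82
tcp_pos: [0.6245, 0.0457, 0.1193]
orientation: [-0.276, -3.128, -0.01]
contact_force: [0.1, 4.8, -6.7]
width: 0.0168
grasp_force: 25.7
```

Emit:
step_arm(
  moves=[
    [0, -0.4, 0, 0, 0, 0, 1.5],
    [0, -0.4, 0, 0, 0, 0, 1.5],
    [0, -0.4, 0, 0, 0, 0, 1.5],
    [0, -0.4, 0, 0, 0, 0, 1.5],
  ],
)

```text
time_s: 25.15
tcp_pos: [0.6245, 0.0455, 0.1193]
orientation: [-0.272, -3.128, -0.016]
contact_force: [-1.0, 9.1, -7.4]
width: 0.0168
grasp_force: 25.8
```

Emit:
step_arm(
  moves=[
    [0, 1.2, 0, 0, 0, 0, 1.5],
    [0, 1.2, 0, 0, 0, 0, 1.5],
    [0, 1.2, 0, 0, 0, 0, 1.5],
    [0, 1.2, 0, 0, 0, 0, 1.5],
  ],
)

```text
time_s: 25.48
tcp_pos: [0.6247, 0.0477, 0.1193]
orientation: [0.28, 3.129, -0.002]
contact_force: [-0.1, -2.7, -5.5]
width: 0.0165
grasp_force: 26.0
```

Emit:
step_arm(
  moves=[
    [0, -0.35, 0, 0, 0, 0, 1.5],
    [0, -0.35, 0, 0, 0, 0, 1.5],
    [0, -0.35, 0, 0, 0, 0, 1.5],
  ],
)

```text
time_s: 25.73
tcp_pos: [0.6245, 0.046, 0.1193]
orientation: [-0.28, -3.129, -0.002]
contact_force: [-2.1, 0.4, -3.1]
width: 0.0163
grasp_force: 26.2
```

```bash
python3 go.py .6254 .0467 .25 1.40
```

```text
tcp [0.6245 0.046  0.1193] psi 1.393 t 25.73 F [-2.1  0.4 -3.1] w 0.0163 g 26.2 tiltz [-0.     0.001] j [-0.4   0.49  0.32  1.77 -0.19  0.91  1.41]
shift cm [ 0.09  0.07 13.07] turn [-0.001 -0.     0.007]
```

Emit:
step_arm(
  moves=[
    [0, 0.08, 0, 0, 0, 0, 1.5],
    [0, 0.08, 0, 0, 0, 0, 1.5],
    [0, 0.08, 0, 0, 0, 0, 2.2],
    [0, 0.08, 0, 0, 0, 0, 3.5],
    [0, 0.08, 4, 0, 0, 0, 5],
    [0, 0.08, 8, 0, 0, 0, 5],
    [0, 0.08, 12, 0, 0, 0, 5],
    [-8, -6, 13, 0, 0, -0.3, 6],
    [-14, -32, 13, 0, 0, -0.9, 6],
    [-14, -32, 13, 0, 0, -1.3, 6],
  ],
)

```text
time_s: 26.57
tcp_pos: [0.5646, -0.0564, 0.2477]
orientation: [0.858, 3.016, 0.005]
contact_force: [0.2, -1.3, 0.4]
width: 0.0603
grasp_force: 0.0
```

Emit:
step_arm(
  moves=[
    [-6, -26, 0, 0, 0, -0.9, 6],
    [-6, -26, 0, 0, 0, -0.9, 6],
    [-6, -26, 0, 0, 0, -0.9, 6],
    [-6, -26, 0, 0, 0, -0.9, 6],
    [-6, -26, 0, 0, 0, -0.9, 6],
    [-6, -26, 0, 0, 0, -0.9, 6],
    [-6, -26, 0, 0, 0, -0.9, 6],
    [-6, -26, 0, 0, 0, -0.9, 6],
  ],
)

```text
time_s: 27.23
tcp_pos: [0.5006, -0.3251, 0.2469]
orientation: [2.1, 2.328, -0.004]
contact_force: [-0.1, -0.7, 0.1]
width: 0.0602
grasp_force: 0.0
```

```bash
cat > pin.py <<'E'
from look import *
import pickle
P=pickle.load(open('P.pkl','rb'));P3=pickle.load(open('P3.pkl','rb'))
Q={k:robot.get_image(k) for k in ('top','side')}
def ecc(a,b):
    g=lambda p:cv2.cvtColor(p['img'],cv2.COLOR_RGB2GRAY)[174:192,334:347].astype(np.float32)
    try:
        return cv2.findTransformECC(g(a),g(b),np.eye(2,3,dtype=np.float32),cv2.MOTION_TRANSLATION,(3,200,1e-6))
    except cv2.error as e: return str(e)[:60]
print('P3',ecc(P['side'],P3['side'])); print('now',ecc(P['side'],Q['side']))
d=px(P['side'],(.614,-.054,.1))-px(P['side'],(.614,-.054,.097)); print('3mm=',d)
for c in (['top'],['side']): print(c,row(Q,c,-.17))
E
python3 pin.py;python3 go.py .4397 -.2805 .1 -.38
```

```text
P3 (0.9743429667574519, array([[ 1.   ,  0.   ,  0.003],
       [ 0.   ,  1.   , -0.027]], dtype=float32))
now OpenCV(4.12.0) /io/opencv/modules/video/src/ecc.cpp:589: err
3mm= [-0.6525  0.0109]
['top'] (array([ 0.5339,  0.0644, -0.1789]), np.float64(26.587718963623047))
['side'] (array([ 0.5284,  0.0605, -0.1811]), np.float64(41.56000518798828))
tcp [ 0.5037 -0.3184  0.2458] psi 0.117 t 27.33 F [0.6 0.3 1.2] w 0.0599 g 0.0 tiltz [ 0.002 -0.001] j [-0.11  0.34  0.74  1.77 -0.26  1.13  0.83]
shift cm [ -6.4    3.79 -14.58] turn [ 0.001  0.002 -0.497]
```

Registration puts the handle within about 0.1 mm of its starting height, so the pin is home; the remaining play is in the lock. Next is the brown tile.

Emit:
step_arm(
  moves=[
    [-6.4, 3.8, -5, 0, 0, -0.5, 6],
    [-6.4, 3.8, -10, 0, 0, -0.5, 6],
    [-6.4, 3.8, -14, 0, 0, -0.5, 6],
    [-6.4, 3.8, -18, 0, 0, -0.5, 6],
    [-6.4, 3.8, -20, 0, 0, -0.5, 6],
    [-6.4, 3.8, -20, 0, 0, -0.5, 6],
    [-6.4, 3.8, -20, 0, 0, -0.5, 6],
  ],
  grip_force=40,
)

```text
time_s: 27.92
tcp_pos: [0.437, -0.274, 0.0404]
orientation: [-2.59, -1.762, 0.005]
contact_force: [-0.9, 0.0, 0.2]
width: 0.0601
grasp_force: 0.0
```

```bash
python3 go.py .4395 -.2805 .022 -.38
python3 - <<'E'
from h import *
q=robot.get_image('side'); save(q,'s8.png',(210,285,300,400),8)
E
```

```text
tcp [ 0.437  -0.274   0.0404] psi -0.376 t 27.92 F [-0.9  0.   0.2] w 0.0601 g 0.0 tiltz [-0.008  0.006] j [-0.09  0.53  0.67  2.07 -0.5   0.71  0.54]
shift cm [ 0.25 -0.65 -1.84] turn [-0.006 -0.008 -0.004]
```

View pics/s8.png

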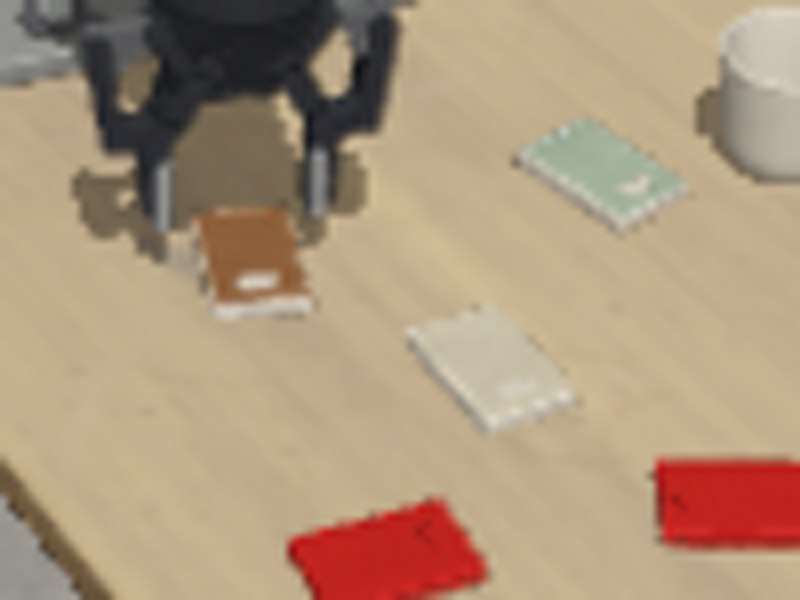

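Fingers (160,215) and (318,205) straddle the brown tile's far half, so I shift by 6 mm and go down, watching the force.

Emit:
step_arm(
  moves=[
    [0.25, -0.6, 0, 0.006, -0.006, 0, 6],
    [0.25, -0.6, -1, 0.006, -0.006, 0, 6],
    [0.25, -0.6, -1.8, 0.006, -0.006, 0, 6],
    [0.25, -0.6, -1.8, 0.006, -0.006, 0, 6],
    [0.25, -0.6, -1.8, 0.006, -0.006, 0, 6],
  ],
)

```text
time_s: 28.38
tcp_pos: [0.4418, -0.2851, 0.0267]
orientation: [-2.601, -1.758, -0.014]
contact_force: [-0.1, -0.3, 0.5]
width: 0.0604
grasp_force: 0.0
```

```bash
python3 go.py .4395 -.2805 .022 -.38
```

```text
tcp [ 0.4418 -0.2851  0.0267] psi -0.382 t 28.38 F [-0.1 -0.3  0.5] w 0.0604 g 0.0 tiltz [0.006 0.007] j [-0.04  0.56  0.65  2.06 -0.54  0.69  0.58]
shift cm [-0.23  0.46 -0.47] turn [-0.007  0.006  0.002]
```

Emit:
step_arm(
  moves=[
    [0, 0, 0, 0, 0, 0, 6],
    [0, 0, 0, 0, 0, 0, 6],
    [0, 0, 0, 0, 0, 0, 6],
  ],
)

```text
time_s: 28.63
tcp_pos: [0.4419, -0.2852, 0.0269]
orientation: [-2.602, -1.759, -0.014]
contact_force: [-0.3, -0.1, -0.1]
width: 0.0602
grasp_force: 0.0
```

```bash
python3 go.py .4395 -.2805 .022 -.38
```

```text
tcp [ 0.4419 -0.2852  0.0269] psi -0.382 t 28.63 F [-0.3 -0.1 -0.1] w 0.0602 g 0.0 tiltz [0.007 0.006] j [-0.04  0.56  0.65  2.06 -0.54  0.69  0.58]
shift cm [-0.24  0.47 -0.49] turn [-0.006  0.007  0.002]
```

Emit:
step_arm(
  moves=[
    [-0.2, 0.45, -0.5, -0.006, 0.006, 0, 6],
    [-0.2, 0.45, -0.5, -0.006, 0.006, 0, 6],
    [-0.2, 0.45, -0.5, -0.006, 0.006, 0, 6],
  ],
)

```text
time_s: 28.88
tcp_pos: [0.4393, -0.2796, 0.0211]
orientation: [-2.6, -1.76, 0.001]
contact_force: [0.7, -0.2, 0.3]
width: 0.0598
grasp_force: 0.0
```

```bash
python3 go.py .4395 -.2805 .018 -.38
```

```text
tcp [ 0.4393 -0.2796  0.0211] psi -0.381 t 28.88 F [ 0.7 -0.2  0.3] w 0.0598 g 0.0 tiltz [-0.001  0.001] j [-0.06  0.57  0.64  2.07 -0.54  0.68  0.57]
shift cm [ 0.02 -0.09 -0.31] turn [-0.001 -0.001  0.001]
```

Emit:
step_arm(
  moves=[
    [0, 0, -0.3, 0, 0, 0, 6],
    [0, 0, -0.3, 0, 0, 0, 6],
    [0, 0, -0.6, 0, 0, 0, 6],
    [0, 0, -0.6, 0, 0, 0, 6],
  ],
)

```text
time_s: 29.22
tcp_pos: [0.4394, -0.2805, 0.0152]
orientation: [-2.602, -1.759, 0.0]
contact_force: [-0.8, -1.3, -0.2]
width: 0.0598
grasp_force: 0.0
```

Emit:
step_arm(
  moves=[
    [0, 0, -0.3, 0, 0, 0, 6],
    [0, 0, -0.3, 0, 0, 0, 6],
  ],
)

```text
time_s: 29.38
tcp_pos: [0.4399, -0.2809, 0.014]
orientation: [-2.602, -1.758, -0.002]
contact_force: [-3.4, 3.0, 13.5]
width: 0.0602
grasp_force: 6.9
```

Emit:
step_arm(
  moves=[
    [0, 0, 0.75, 0, 0, 0, 6],
    [0, 0, 0.75, 0, 0, 0, 6],
    [0, 0, 0.75, 0, 0, 0, 5],
    [0, 0, 0.75, 0, 0, 0, 4.4],
    [0, 0, 0.75, 0, 0, 0, 4],
    [0, 0, 0.75, 0, 0, 0, 4],
    [0, 0, 0.75, 0, 0, 0, 4],
  ],
  grip_force=50,
)

```text
time_s: 29.97
tcp_pos: [0.4399, -0.2807, 0.0205]
orientation: [-2.603, -1.759, -0.001]
contact_force: [-1.7, 2.1, 6.0]
width: 0.0432
grasp_force: 50.2
```

```bash
python3 go.py .4395 -.2805 .022 -.38
```

```text
tcp [ 0.4399 -0.2807  0.0205] psi -0.382 t 29.97 F [-1.7  2.1  6. ] w 0.0432 g 50.2 tiltz [0.    0.001] j [-0.05  0.57  0.64  2.07 -0.55  0.67  0.57]
shift cm [-0.04  0.02  0.15] turn [-0.001  0.     0.002]
```

Emit:
step_arm(
  moves=[
    [0, 0, 2, 0, 0, 0, 4],
    [0, 0, 6, 0, 0, 0, 4],
    [0, 0, 10, 0, 0, 0, 4],
    [0, 0, 14, 0, 0, 0, 4],
    [0, 0, 18, 0, 0, 0, 4],
    [2, 8, 18, 0, 0, 0.2, 4],
    [3, 12, 18, 0, 0, 0.2, 4],
    [4, 16, 18, 0, 0, 0.2, 4],
    [5, 20, 18, 0, 0, 0.2, 4],
    [6, 24, 18, 0, 0, 0.2, 4],
  ],
)

```text
time_s: 30.8
tcp_pos: [0.4898, -0.0765, 0.1998]
orientation: [-2.414, -2.009, -0.001]
contact_force: [1.0, -0.2, -1.2]
width: 0.0431
grasp_force: 51.8
```

Emit:
step_arm(
  moves=[
    [1, 4, 0, 0, 0, 0, 4],
    [2, 8, 0, 0, 0, 0, 4],
    [3, 12, 0, 0, 0, 0, 4],
    [4, 16, 0, 0, 0, 0, 4],
    [4.6, 18, 0, 0, 0, 0, 4],
    [4.6, 18, 0, 0, 0, 0, 4],
    [4.6, 18, 0, 0, 0, 0, 4],
    [4.6, 18, 0, 0, 0, 0, 4],
  ],
)

```text
time_s: 31.47
tcp_pos: [0.5355, 0.1, 0.1993]
orientation: [2.415, 2.009, -0.004]
contact_force: [-0.3, -0.4, -0.7]
width: 0.0436
grasp_force: 51.8
```

```bash
python3 go.py .5459 .1387 .130 -.176
```

```text
tcp [0.5355 0.1    0.1993] psi -0.183 t 31.47 F [-0.3 -0.4 -0.7] w 0.0436 g 51.8 tiltz [-0.002 -0.001] j [-0.81  0.27  0.63  1.93 -0.19  1.   -0.27]
shift cm [ 1.04  3.87 -6.93] turn [ 0.001 -0.002  0.007]
```

Emit:
step_arm(
  moves=[
    [1, 3.8, 0, 0, 0, 0, 4],
    [1, 3.8, -3, 0, 0, 0, 4],
    [1, 3.8, -6, 0, 0, 0, 4],
    [1, 3.8, -7, 0, 0, 0, 4],
    [1, 3.8, -7, 0, 0, 0, 4],
    [1, 3.8, -7, 0, 0, 0, 4],
  ],
)

```text
time_s: 31.97
tcp_pos: [0.546, 0.1371, 0.13]
orientation: [2.417, 2.006, -0.002]
contact_force: [-0.2, 0.5, -0.2]
width: 0.0433
grasp_force: 51.7
```

```bash
python3 go.py .5459 .1387 .110 -.176
```

```text
tcp [0.546  0.1371 0.13  ] psi -0.185 t 31.97 F [-0.2  0.5 -0.2] w 0.0433 g 51.7 tiltz [-0.001 -0.001] j [-0.8   0.41  0.58  1.93 -0.28  0.89 -0.27]
shift cm [-0.01  0.16 -2.  ] turn [ 0.001 -0.001  0.009]
```

Emit:
step_arm(
  moves=[
    [0, 0.15, -1, 0, 0, 0.01, 4],
    [0, 0.15, -2, 0, 0, 0.01, 4],
    [0, 0.15, -2, 0, 0, 0.01, 4],
    [0, 0.15, -2, 0, 0, 0.01, 4],
  ],
)

```text
time_s: 32.3
tcp_pos: [0.5459, 0.1409, 0.1098]
orientation: [-2.404, -2.022, 0.001]
contact_force: [0.4, -0.4, -0.7]
width: 0.0434
grasp_force: 51.7
```

```bash
python3 go.py .5459 .1387 .1 -.176; python3 - <<'E'
from look import *
Q={'side':robot.get_image('side')}
print(px(Q['side'],(.5459-.0033,.1387-.0019,.084)))
save(Q['side'],'s9.png',(130,200,270,363),8)
E
```

```text
tcp [0.5459 0.1409 0.1098] psi -0.172 t 32.3 F [ 0.4 -0.4 -0.7] w 0.0434 g 51.7 tiltz [-0.001  0.   ] j [-0.79  0.44  0.56  1.94 -0.3   0.85 -0.24]
shift cm [ 0.   -0.22 -0.98] turn [-0.    -0.001 -0.004]
[168.4018 301.8743]
```

View pics/s9.png

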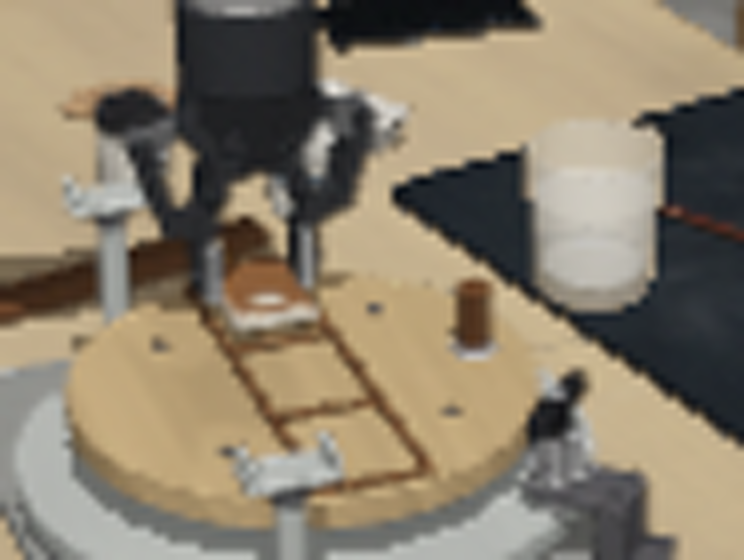

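The tile hangs over the left end seat (270,295) and is aligned. I correct 2 mm and lower it.

Emit:
step_arm(
  moves=[
    [0, -0.15, -0.4, 0, 0, 0, 4],
    [0, -0.15, -0.7, 0, 0, 0, 4],
    [0, -0.15, -0.7, 0, 0, 0, 4],
  ],
)

```text
time_s: 32.6
tcp_pos: [0.5458, 0.1393, 0.1026]
orientation: [-2.404, -2.022, 0.001]
contact_force: [-0.4, 0.2, -0.7]
width: 0.0433
grasp_force: 51.7
```

Emit:
step_arm(
  moves=[
    [0, 0, -0.3, 0, 0, 0, 4],
    [0, 0, -0.3, 0, 0, 0, 4],
    [0, 0, -0.3, 0, 0, 0, 4],
  ],
)

```text
time_s: 32.85
tcp_pos: [0.547, 0.1394, 0.1013]
orientation: [-2.404, -2.022, -0.002]
contact_force: [-1.7, -0.9, 5.7]
width: 0.0433
grasp_force: 55.3
```

Emit:
step_arm(
  moves=[
    [0, 0, 0, 0, 0, 0, 4.8],
    [0, 0, 0, 0, 0, 0, 6],
    [0, 0, 0, 0, 0, 0, 6],
    [0, 0, 4, 0, 0, 0, 6],
    [0, 0, 8, 0, 0, 0, 6],
    [0, 0, 12, 0, 0, 0, 6],
    [0, -8, 13, 0, 0, 0.1, 6],
    [0, -12, 13, 0, 0, 0.3, 6],
    [0, -16, 13, 0, 0, 0.3, 6],
    [0, -20, 13, 0, 0, 0.3, 6],
  ],
)

```text
time_s: 33.68
tcp_pos: [0.5464, -0.0262, 0.2303]
orientation: [2.069, 2.363, 0.003]
contact_force: [0.9, -0.7, -0.6]
width: 0.0601
grasp_force: 0.0
```

Emit:
step_arm(
  moves=[
    [-10, -18, 0, 0, 0, 0, 6],
    [-10, -18, 0, 0, 0, 0, 6],
    [-10, -18, 0, 0, 0, 0, 6],
    [-10, -18, 0, 0, 0, 0, 6],
    [-10, -18, 0, 0, 0, 0, 6],
  ],
)

```text
time_s: 34.1
tcp_pos: [0.4446, -0.2069, 0.2295]
orientation: [-2.076, -2.358, -0.001]
contact_force: [0.3, -0.2, -0.1]
width: 0.0599
grasp_force: 0.0
```

```bash
python3 go.py .560 -.2925 .05 .166; python3 - <<'E'
from look import *
Q={k:robot.get_image(k) for k in ('top','side')}
print('seat',(.5459,.1387,1.395),*tile(Q,(.5459,.1387,1.395),.09))
for n in ('green','cream'): print(n,*tile(Q,T[n]))
E
```

```text
tcp [ 0.4446 -0.2069  0.2295] psi 0.127 t 34.1 F [ 0.3 -0.2 -0.1] w 0.0599 g 0.0 tiltz [0.    0.001] j [-0.4   0.11  0.81  2.02 -0.09  1.04  0.58]
shift cm [ 11.54  -8.56 -17.95] turn [-0.001  0.     0.039]
seat (0.5459, 0.1387, 1.395) [  0.5546   0.1419   1.376  -23.3811] [  0.5331   0.1375   1.4188 -13.6807]
green [  0.5665  -0.2922   1.4646 -17.7237] [ 0.5674 -0.3176  1.7247 -4.0977]
cream [  0.4893  -0.3978   1.5204 -21.8644] [ 0.49   -0.3975  1.5038 -8.9457]
```

Emit:
step_arm(
  moves=[
    [4.5, -19, -5, 0, 0, -0.18, 6],
    [4.5, -19, -10, 0, 0, -0.18, 6],
    [4.5, -19, -15, 0, 0, -0.18, 6],
    [4.5, -19, -17, 0, 0, -0.18, 6],
    [4.5, -19, -17, 0, 0, -0.18, 6],
    [4.5, -19, -17, 0, 0, -0.18, 6],
    [4.5, -19, -17, 0, 0, -0.18, 6],
    [4.5, -19, -17, 0, 0, -0.18, 6],
  ],
)

```text
time_s: 34.87
tcp_pos: [0.4884, -0.3959, 0.0549]
orientation: [-2.277, -2.155, 0.006]
contact_force: [0.5, -0.7, -0.3]
width: 0.0605
grasp_force: 0.0
```

```bash
python3 go.py .4896 -.3977 .0215 -.06; python3 - <<'E'
from look import *
Q={k:robot.get_image(k) for k in ('top','side')}
print('green',*tile(Q,T['green'])); print(row(Q,['top'],-.17))
a=Q['top']['img'][130:245,212:342]; b=Q['side']['img'][130:230,265:375]
f=lambda i:cv2.resize(i[:,:,::-1],(400,356),interpolation=cv2.INTER_CUBIC)
cv2.imwrite('pics/w10.png',np.hstack([f(a),f(b)]))
E
```

```text
tcp [ 0.4884 -0.3959  0.0549] psi -0.055 t 34.87 F [ 0.5 -0.7 -0.3] w 0.0605 g 0.0 tiltz [-0.007  0.002] j [ 0.1   0.68  0.68  1.8  -0.54  0.87  0.98]
shift cm [ 0.12 -0.18 -3.34] turn [-0.002 -0.007 -0.005]
green [  0.5584  -0.2895   1.9984 -14.7374] [  0.55    -0.2917   2.4351 -19.1362]
(array([ 0.5337,  0.0643, -0.1816]), np.float64(29.42530059814453))
```

View pics/w10.png

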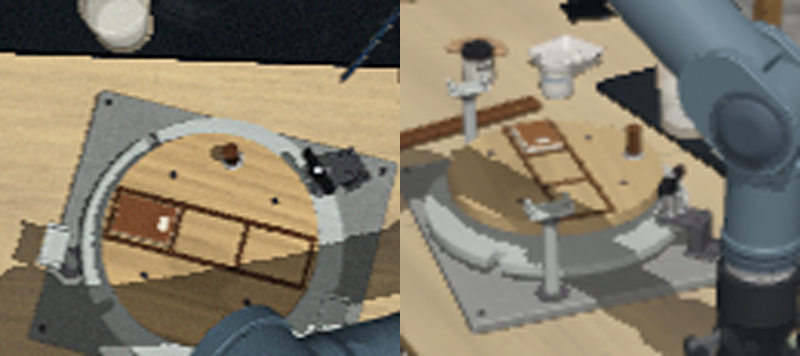

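The brown tile lies inside the left end seat's fence (145,215). Now I grip the cream tile.

Emit:
step_arm(
  moves=[
    [0.1, -0.15, -1.5, 0, -0.006, 0, 6],
    [0.1, -0.15, -2.8, 0, -0.006, 0, 6],
    [0.1, -0.15, -2.8, 0, -0.006, 0, 6],
    [0.1, -0.15, -2.8, 0, -0.006, 0, 6],
  ],
)

```text
time_s: 35.3
tcp_pos: [0.4926, -0.3947, 0.0316]
orientation: [2.275, 2.163, 0.008]
contact_force: [-0.5, 0.1, 0.5]
width: 0.0599
grasp_force: 0.0
```

```bash
python3 go.py .4896 -.3977 .0215 -.06
```

```text
tcp [ 0.4926 -0.3947  0.0316] psi -0.05 t 35.3 F [-0.5  0.1  0.5] w 0.0599 g 0.0 tiltz [0.006 0.002] j [ 0.12  0.71  0.65  1.8  -0.57  0.82  1.  ]
shift cm [-0.3  -0.3  -1.01] turn [-0.002  0.006 -0.01 ]
```

Emit:
step_arm(
  moves=[
    [-0.3, -0.3, -1, 0, 0.006, -0.01, 6],
    [-0.3, -0.3, -1, 0, 0.006, -0.01, 6],
    [-0.3, -0.3, -1, 0, 0.006, -0.01, 6],
    [-0.3, -0.3, -1, 0, 0.006, -0.01, 6],
  ],
)

```text
time_s: 35.63
tcp_pos: [0.4893, -0.3997, 0.0218]
orientation: [2.289, 2.151, 0.0]
contact_force: [0.5, 0.3, 0.4]
width: 0.0601
grasp_force: 0.0
```

```bash
python3 go.py .4896 -.3977 .0215 -.06
```

```text
tcp [ 0.4893 -0.3997  0.0218] psi -0.062 t 35.63 F [0.5 0.3 0.4] w 0.0601 g 0.0 tiltz [ 0. -0.] j [ 0.13  0.73  0.64  1.8  -0.58  0.81  1.  ]
shift cm [ 0.03  0.2  -0.03] turn [0.    0.    0.002]
```

Emit:
step_arm(
  moves=[
    [0, 0.15, -0.05, 0, 0, 0, 6],
    [0, 0.15, -0.05, 0, 0, 0, 5.5],
    [0, 0.15, -0.05, 0, 0, 0, 5],
    [0, 0.15, -0.05, 0, 0, 0, 4.4],
    [0, 0.15, -0.05, 0, 0, 0, 4],
    [0, 0.15, -0.05, 0, 0, 0, 4],
    [0, 0.15, -0.05, 0, 0, 0, 4],
  ],
  grip_force=50,
)

```text
time_s: 36.22
tcp_pos: [0.4896, -0.3982, 0.0216]
orientation: [2.289, 2.151, 0.001]
contact_force: [0.2, -0.0, 4.0]
width: 0.0428
grasp_force: 51.2
```

```bash
python3 go.py .4896 -.3977 .0215 -.06
```

```text
tcp [ 0.4896 -0.3982  0.0216] psi -0.062 t 36.22 F [ 0.2 -0.   4. ] w 0.0428 g 51.2 tiltz [0.001 0.   ] j [ 0.13  0.73  0.64  1.8  -0.58  0.81  1.  ]
shift cm [ 0.    0.05 -0.01] turn [-0.     0.001  0.002]
```

Emit:
step_arm(
  moves=[
    [0, 0, 4, 0, 0, 0, 4],
    [0, 0, 8, 0, 0, 0, 4],
    [0, 0, 12, 0, 0, 0, 4],
    [0, 0, 16, 0, 0, 0, 4],
    [0, 0, 18, 0, 0, 0, 4],
    [0.3, 4, 18, 0, 0, -0.1, 4],
    [0.6, 8, 18, 0, 0, -0.11, 4],
    [0.9, 12, 18, 0, 0, -0.11, 4],
    [1.2, 16, 18, 0, 0, -0.11, 4],
    [1.5, 20, 18, 0, 0, -0.11, 4],
  ],
)

```text
time_s: 37.05
tcp_pos: [0.5035, -0.1961, 0.2004]
orientation: [-2.404, -2.021, 0.0]
contact_force: [1.6, 0.4, -0.5]
width: 0.0428
grasp_force: 51.4
```

Emit:
step_arm(
  moves=[
    [0.3, 4, 0, 0, 0, 0, 4],
    [0.6, 8, 0, 0, 0, 0, 4],
    [1, 12, 0, 0, 0, 0, 4],
    [1.4, 16, 0, 0, 0, 0, 4],
    [2, 20, 0, 0, 0, 0, 4],
    [2.6, 24, 0, 0, 0, 0, 4],
    [2.6, 24, 0, 0, 0, 0, 4],
    [2.6, 24, 0, 0, 0, 0, 4],
  ],
)

```text
time_s: 37.72
tcp_pos: [0.53, 0.0462, 0.2004]
orientation: [-2.395, -2.031, 0.001]
contact_force: [-0.2, -1.2, -1.5]
width: 0.0431
grasp_force: 51.4
```

```bash
python3 go.py .5324 .0629 .13 -.176; python3 - <<'E'
from look import *
Q={k:robot.get_image(k) for k in ('top','side')}
print('green',*tile(Q,T['green']))
E
```

```text
tcp [0.53   0.0462 0.2004] psi -0.164 t 37.72 F [-0.2 -1.2 -1.5] w 0.0431 g 51.4 tiltz [-0.001  0.   ] j [-0.84  0.27  0.78  1.96 -0.22  1.   -0.12]
shift cm [ 0.24  1.67 -7.04] turn [-0.    -0.001 -0.012]
green [ 0.567  -0.2932  1.5828 -5.4169] [ 0.5672 -0.3168  1.7062 -4.1019]
```

Emit:
step_arm(
  moves=[
    [0.2, 1.6, -3, 0, 0, -0.01, 4],
    [0.2, 1.6, -6, 0, 0, -0.01, 4],
    [0.2, 1.6, -9, 0, 0, -0.01, 4],
    [0.2, 1.6, -9, 0, 0, -0.01, 4],
    [0.2, 1.6, -9, 0, 0, -0.01, 4],
  ],
)

```text
time_s: 38.23
tcp_pos: [0.5309, 0.0553, 0.1102]
orientation: [-2.417, -2.005, 0.006]
contact_force: [0.3, 0.6, -0.8]
width: 0.0432
grasp_force: 51.4
```

```bash
python3 go.py .5324 .0624 .1025 -.176
```

```text
tcp [0.5309 0.0553 0.1102] psi -0.186 t 38.23 F [ 0.3  0.6 -0.8] w 0.0432 g 51.4 tiltz [-0.004 -0.002] j [-0.78  0.42  0.71  2.01 -0.36  0.84 -0.05]
shift cm [ 0.15  0.71 -0.77] turn [ 0.002 -0.004  0.01 ]
```

Emit:
step_arm(
  moves=[
    [0.15, 0.7, 0, 0.002, -0.004, 0.01, 4],
    [0.15, 0.7, 0, 0.002, -0.004, 0.01, 4],
    [0.15, 0.7, 0, 0.002, -0.004, 0.01, 4],
  ],
)

```text
time_s: 38.48
tcp_pos: [0.5352, 0.0655, 0.113]
orientation: [2.402, 2.022, 0.013]
contact_force: [-0.0, -0.3, -0.5]
width: 0.0435
grasp_force: 51.4
```

```bash
python3 go.py .5324 .0624 .1025 -.176
```

```text
tcp [0.5352 0.0655 0.113 ] psi -0.172 t 38.48 F [-0.  -0.3 -0.5] w 0.0435 g 51.4 tiltz [0.007 0.004] j [-0.79  0.42  0.7   2.01 -0.36  0.84 -0.05]
shift cm [-0.28 -0.31 -1.05] turn [-0.004  0.007 -0.004]
```

Emit:
step_arm(
  moves=[
    [-0.2, -0.25, -0.5, -0.004, 0.006, 0, 4],
    [-0.2, -0.25, -0.8, -0.004, 0.006, 0, 4],
    [-0.2, -0.25, -0.8, -0.004, 0.006, 0, 4],
    [-0.2, -0.25, -0.8, -0.004, 0.006, 0, 4],
  ],
)

```text
time_s: 38.82
tcp_pos: [0.5314, 0.0624, 0.1029]
orientation: [-2.404, -2.022, 0.005]
contact_force: [0.5, -0.0, -1.0]
width: 0.0433
grasp_force: 51.4
```

```bash
python3 go.py .5324 .0624 .1025 -.176
```

```text
tcp [0.5314 0.0624 0.1029] psi -0.172 t 38.82 F [ 0.5 -0.  -1. ] w 0.0433 g 51.4 tiltz [-0.003 -0.002] j [-0.78  0.43  0.7   2.01 -0.37  0.83 -0.05]
shift cm [ 0.1   0.   -0.04] turn [ 0.002 -0.003 -0.004]
```

Emit:
step_arm(
  moves=[
    [0, 0, -0.2, 0, 0, 0, 4],
    [0, 0, -0.3, 0, 0, 0, 4],
    [0, 0, -0.3, 0, 0, 0, 4],
  ],
)

```text
time_s: 39.07
tcp_pos: [0.532, 0.0624, 0.1015]
orientation: [-2.403, -2.021, 0.004]
contact_force: [-3.5, -0.0, 11.6]
width: 0.0428
grasp_force: 52.6
```

Emit:
step_arm(
  moves=[
    [0, 0, 0, 0, 0, 0, 4.8],
    [0, 0, 0, 0, 0, 0, 6],
    [0, 0, 0, 0, 0, 0, 6],
    [0, 0, 4, 0, 0, 0, 6],
    [0, 0, 8, 0, 0, 0, 6],
    [0, 0, 13, 0, 0, 0, 6],
    [-4, 6, 13, 0, 0, 0, 6],
    [-8, 12, 13, 0, 0, 0, 6],
    [-12, 18, 13, 0, 0, 0, 6],
    [-16, 24, 13, 0, 0, 0, 6],
  ],
)

```text
time_s: 39.9
tcp_pos: [0.4386, 0.2021, 0.2295]
orientation: [-2.405, -2.02, 0.002]
contact_force: [-0.5, 0.2, -0.2]
width: 0.0602
grasp_force: 0.0
```

```bash
python3 - <<'E'
from look import *
Q={k:robot.get_image(k) for k in ('top','side')}
print(robot.state()['tcp_pos'],robot.state()['time_s'])
print(np.round(px(Q['top'],(.562,-.291,.01)),1))
# green segmentation
for k in Q:
    h=cv2.cvtColor(Q[k]['img'],cv2.COLOR_RGB2HSV); m=((h[:,:,0]>50)&(h[:,:,0]<95)&(h[:,:,1]>35)).astype(np.uint8)
    n,l,s,c=cv2.connectedComponentsWithStats(m)
    for i in range(1,n):
        if s[i,4]>40: X=at(Q[k],c[i][::-1],.01)[:2]-B[k]; print(k,s[i,4],c[i].round(1),X)
a=Q['top']['img'][190:270,250:440]; 
cv2.imwrite('pics/w11.png',cv2.resize(a[:,:,::-1],None,fx=4,fy=4,interpolation=cv2.INTER_CUBIC))
E
```

```text
[0.4347 0.2085 0.2286] 40.0
[210.1 379.4]
top 59 [65.3 78.2] [0.9959 0.9649]
top 156 [ 15.6 157.9] [0.6577 1.0967]
top 158 [383.5 196.6] [ 0.6113 -0.3051]
```

View pics/w11.png

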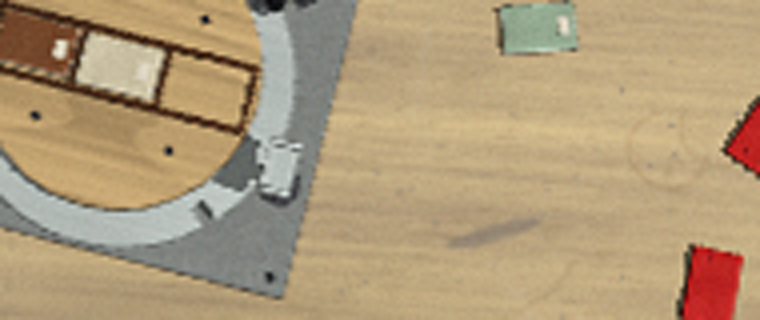

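Cream is seated in the middle seat (120,68), and green has been knocked towards the cup (crop 540,27). I refit it and check the cup clearance.

```bash
python3 - <<'E'
from look import *
Q={k:robot.get_image(k) for k in ('top','side')}
print('green',*tile(Q,(.611,-.305,1.6)))
for k in Q:
    f=feat(Q[k])
    def cost(v):
        a,n=circ(v[0],v[1],.060,.034); return -contrast(Q[k],f,a,n,.003).mean()
    r=min([fit(cost,[.697+dx,-.335+dy],[.005,.005]) for dx in(-.006,0,.006) for dy in (-.006,0,.006)],key=lambda q:q[1]); print('cup',k,r[0]-B[k],r[1])
    print([ (round(d['confidence'],2),at(Q[k],d['at'],.03)[:2]-B[k]) for d in robot.find_in(Q[k],'cup')[:2]])
E
python3 go.py .611 -.305 .23 .03
```

```text
green [  0.6126  -0.3093   1.6739 -20.1107] [ 0.612  -0.3084  1.7167 -9.7801]
cup top [ 0.6976 -0.3315] -29.69258689880371
[(0.68, array([ 0.7102, -0.3339]))]
cup side [ 0.7001 -0.3333] -11.32591724395752
[(0.74, array([ 0.7152, -0.3103])), (0.19, array([0.5154, 0.0299]))]
tcp [0.4401 0.1997 0.2289] psi -0.174 t 40.2 F [1.2 0.2 0.1] w 0.0602 g 0.0 tiltz [-0.002 -0.002] j [-1.18  0.09  0.71  2.04 -0.07  1.04 -0.61]
shift cm [ 17.09 -50.47   0.11] turn [ 0.003 -0.001  0.204]
```

Emit:
step_arm(
  moves=[
    [17.2, -50.9, 0, 0, 0, 0.29, 5.4],
    [17.2, -50.9, 0, 0, 0, 0.29, 5.4],
    [17.2, -50.9, 0, 0, 0, 0.29, 5.4],
    [17.2, -50.9, 0, 0, 0, 0.29, 5.4],
    [17.2, -50.9, 0, 0, 0, 0.29, 5.4],
    [17.2, -50.9, 0, 0, 0, 0.29, 5.4],
    [17.2, -50.9, 0, 0, 0, 0.29, 5.4],
    [17.2, -50.9, 0, 0, 0, 0.29, 5.4],
    [17.2, -50.9, 0, 0, 0, 0.29, 5.4],
    [17.2, -50.9, 0, 0, 0, 0.29, 5.4],
  ],
)

```text
time_s: 41.03
tcp_pos: [0.5691, -0.1876, 0.2289]
orientation: [2.09, 2.344, -0.006]
contact_force: [0.7, 0.3, 0.3]
width: 0.0541
grasp_force: 0.0
```

```bash
python3 go.py .6123 -.3089 .06 .12
```

```text
tcp [ 0.5691 -0.1876  0.2289] psi 0.114 t 41.03 F [0.7 0.3 0.3] w 0.0541 g 0.0 tiltz [-0.002 -0.004] j [-0.45  0.42  0.88  1.78 -0.35  1.12  0.66]
shift cm [  4.32 -12.13 -16.89] turn [ 0.004 -0.002  0.006]
```

Emit:
step_arm(
  moves=[
    [4.3, -11.7, 0, 0, 0, 0, 5.4],
    [4.3, -11.7, 0, 0, 0, 0, 5.4],
    [4.3, -11.7, -1, 0, 0, 0, 5.4],
    [4.3, -11.7, -4, 0, 0, 0, 5.4],
    [4.3, -11.7, -8, 0, 0, 0, 5.4],
    [4.3, -11.7, -12, 0, 0, 0, 5.4],
    [4.3, -11.7, -16, 0, 0, 0, 5.4],
    [4.3, -11.7, -17, 0, 0, 0, 5.4],
    [4.3, -11.7, -17, 0, 0, 0, 5.4],
    [4.3, -11.7, -17, 0, 0, 0, 5.4],
  ],
)

```text
time_s: 41.87
tcp_pos: [0.6121, -0.302, 0.0598]
orientation: [2.088, 2.346, -0.006]
contact_force: [-0.0, 0.4, 0.6]
width: 0.0542
grasp_force: 0.0
```

```bash
python3 go.py .6123 -.3089 .0215 .12
```

```text
tcp [ 0.6121 -0.302   0.0598] psi 0.116 t 41.87 F [-0.   0.4  0.6] w 0.0542 g 0.0 tiltz [-0.002 -0.004] j [-0.11  0.77  0.71  1.66 -0.59  0.94  0.94]
shift cm [ 0.02 -0.69 -3.83] turn [ 0.004 -0.002  0.004]
```

Emit:
step_arm(
  moves=[
    [0, -0.65, -1, 0.004, 0, 0, 5.4],
    [0, -0.65, -2.5, 0.004, 0, 0, 5.4],
    [0, -0.65, -3.6, 0.004, 0, 0, 5.4],
    [0, -0.65, -3.6, 0.004, 0, 0, 5.4],
    [0, -0.65, -3.6, 0.004, 0, 0, 5.4],
  ],
)

```text
time_s: 42.28
tcp_pos: [0.612, -0.3061, 0.0224]
orientation: [-2.084, -2.346, -0.001]
contact_force: [-0.0, -0.1, 0.9]
width: 0.054
grasp_force: 0.0
```

```bash
python3 go.py .6123 -.3089 .0215 .12
```

```text
tcp [ 0.612  -0.3061  0.0224] psi 0.118 t 42.28 F [-0.  -0.1  0.9] w 0.054 g 0.0 tiltz [-0.002  0.002] j [-0.07  0.82  0.67  1.66 -0.62  0.9   0.97]
shift cm [ 0.03 -0.28 -0.09] turn [-0.002 -0.002  0.002]
```

Emit:
step_arm(
  moves=[
    [0, -0.28, -0.1, 0, 0, 0, 5.4],
    [0, -0.28, -0.1, 0, 0, 0, 5.4],
    [0, -0.28, -0.1, 0, 0, 0, 5],
    [0, -0.28, -0.1, 0, 0, 0, 4.5],
    [0, -0.28, -0.1, 0, 0, 0, 4],
    [0, -0.28, -0.1, 0, 0, 0, 4],
    [0, -0.28, -0.1, 0, 0, 0, 4],
    [0, -0.28, -0.1, 0, 0, 0, 4],
  ],
  grip_force=50,
)

```text
time_s: 42.95
tcp_pos: [0.6128, -0.3097, 0.0228]
orientation: [-2.086, -2.348, -0.001]
contact_force: [-0.6, 0.4, 4.8]
width: 0.0427
grasp_force: 51.1
```

```bash
python3 go.py .6123 -.3089 .0215 .12
```

```text
tcp [ 0.6128 -0.3097  0.0228] psi 0.118 t 42.95 F [-0.6  0.4  4.8] w 0.0427 g 51.1 tiltz [-0.     0.001] j [-0.07  0.82  0.67  1.65 -0.63  0.9   0.97]
shift cm [-0.05  0.08 -0.13] turn [-0.001 -0.     0.002]
```

Emit:
step_arm(
  moves=[
    [0, 0, 4, 0, 0, 0, 4],
    [0, 0, 8, 0, 0, 0, 4],
    [0, 0, 12, 0, 0, 0, 4],
    [0, 0, 16, 0, 0, 0, 4],
    [0, 0, 18, 0, 0, 0, 4],
    [-1.5, 4, 18, 0, 0, -0.1, 4],
    [-3, 8, 18, 0, 0, -0.2, 4],
    [-4.5, 11.5, 18, 0, 0, -0.3, 4],
    [-6, 15, 18, 0, 0, -0.3, 4],
    [-7.5, 18.5, 18, 0, 0, -0.3, 4],
  ],
)

```text
time_s: 43.78
tcp_pos: [0.5357, -0.122, 0.2008]
orientation: [-2.411, -2.008, 0.001]
contact_force: [0.5, 0.0, -0.1]
width: 0.0429
grasp_force: 51.1
```

```bash
python3 go.py .5189 -.0129 .2 -.176
```

```text
tcp [ 0.5357 -0.122   0.2008] psi -0.182 t 43.78 F [ 0.5  0.  -0.1] w 0.0429 g 51.1 tiltz [-0.003  0.003] j [-0.67  0.38  0.99  1.92 -0.37  1.04  0.29]
shift cm [-1.68 10.91 -0.08] turn [-0.003 -0.003  0.006]
```

Emit:
step_arm(
  moves=[
    [-0.8, 4, 0, 0, 0, 0, 4],
    [-1.7, 8, -1, 0, 0, 0, 4],
    [-1.7, 10.8, -4, 0, 0, 0, 4],
    [-1.7, 10.8, -7, 0, 0, 0, 4],
    [-1.7, 10.8, -8.5, 0, 0, 0, 4],
    [-1.7, 10.8, -8.5, 0, 0, 0, 4],
    [-1.7, 10.8, -8.5, 0, 0, 0, 4],
  ],
)

```text
time_s: 44.37
tcp_pos: [0.5191, -0.0165, 0.1161]
orientation: [-2.412, -2.008, 0.003]
contact_force: [0.4, -0.2, -0.9]
width: 0.0427
grasp_force: 51.1
```

```bash
python3 go.py .5189 -.0137 .104 -.176
```

```text
tcp [ 0.5191 -0.0165  0.1161] psi -0.182 t 44.37 F [ 0.4 -0.2 -0.9] w 0.0427 g 51.1 tiltz [-0.004  0.001] j [-0.8   0.44  0.9   2.05 -0.46  0.86  0.17]
shift cm [-0.02  0.28 -1.21] turn [-0.001 -0.004  0.006]
```

Emit:
step_arm(
  moves=[
    [0, 0.25, -0.3, 0, 0, 0, 4],
    [0, 0.25, -0.6, 0, 0, 0, 4],
    [0, 0.25, -0.6, 0, 0, 0, 4],
  ],
)

```text
time_s: 44.62
tcp_pos: [0.521, -0.014, 0.1117]
orientation: [-2.414, -2.009, -0.003]
contact_force: [-0.1, -0.6, -1.1]
width: 0.043
grasp_force: 51.1
```

```bash
python3 go.py .5189 -.0137 .104 -.176
```

```text
tcp [ 0.521  -0.014   0.1117] psi -0.183 t 44.62 F [-0.1 -0.6 -1.1] w 0.043 g 51.1 tiltz [0.001 0.003] j [-0.8   0.45  0.89  2.05 -0.47  0.85  0.18]
shift cm [-0.21  0.03 -0.77] turn [-0.003  0.001  0.007]
```

Emit:
step_arm(
  moves=[
    [-0.2, 0, -0.4, 0, 0, 0, 4],
    [-0.2, 0, -0.8, 0, 0, 0, 4],
    [-0.2, 0, -0.8, 0, 0, 0, 4],
    [-0.2, 0, -0.8, 0, 0, 0, 4],
  ],
)

```text
time_s: 44.95
tcp_pos: [0.5181, -0.0139, 0.1029]
orientation: [-2.413, -2.008, -0.001]
contact_force: [0.3, -0.4, -2.1]
width: 0.0428
grasp_force: 51.1
```

```bash
python3 go.py .5189 -.0137 .103 -.176
```

```text
tcp [ 0.5181 -0.0139  0.1029] psi -0.182 t 44.95 F [ 0.3 -0.4 -2.1] w 0.0428 g 51.1 tiltz [-0.001  0.002] j [-0.79  0.46  0.88  2.06 -0.48  0.84  0.19]
shift cm [0.08 0.02 0.01] turn [-0.002 -0.001  0.006]
```

Emit:
step_arm(
  moves=[
    [0, 0, -0.2, 0, 0, 0, 4],
    [0, 0, -0.25, 0, 0, 0, 4],
    [0, 0, -0.25, 0, 0, 0, 5],
    [0, 0, -0.25, 0, 0, 0, 6],
    [0, 0, -0.25, 0, 0, 0, 6],
    [0, 0, 4, 0, 0, 0, 6],
    [0, 0, 8, 0, 0, 0, 6],
    [0, 0, 12, 0, 0, 0, 6],
    [-0.5, 4, 13, 0, 0, -0.1, 6],
    [-1, 8, 13, 0, 0, -0.2, 6],
  ],
)

```text
time_s: 45.78
tcp_pos: [0.512, 0.0604, 0.2371]
orientation: [2.611, 1.746, 0.015]
contact_force: [0.8, 2.4, 1.1]
width: 0.0601
grasp_force: 0.0
```

Emit:
step_arm(
  moves=[
    [-2, 27, 0, 0, 0, -1.1, 6],
    [-2, 27, 0, 0, 0, -1.1, 6],
    [-2, 27, 0, 0, 0, -1.1, 6],
    [-2, 27, 0, 0, 0, -1.1, 6],
    [-2, 27, 0, 0, 0, -1.1, 6],
    [-2, 27, 0, 0, 0, -1.1, 6],
    [-2, 27, 0, 0, 0, -1.1, 6],
    [-2, 27, 0, 0, 0, -1.1, 6],
    [-2, 27, 0, 0, 0, -1.1, 6],
    [-2, 27, 0, 0, 0, -1.1, 6],
  ],
)

```text
time_s: 46.62
tcp_pos: [0.488, 0.3342, 0.232]
orientation: [3.137, 0.146, 0.002]
contact_force: [-0.6, -0.4, -0.6]
width: 0.0597
grasp_force: 0.0
```

```bash
python3 go.py .4884 .3491 .06 -1.506; python3 - <<'E'
from look import *
import pickle
Q={k:robot.get_image(k) for k in ('top','side')}
P=pickle.load(open('P.pkl','rb'))
print('bridge start',*tile(P,(.4884,.3491,.065),.014,('top','side'),.345,.030))
a=Q['top']['img'][130:245,212:342]; b=Q['side']['img'][130:230,265:375]
f=lambda i:cv2.resize(i[:,:,::-1],(400,356),interpolation=cv2.INTER_CUBIC)
cv2.imwrite('pics/w12.png',np.hstack([f(a),f(b)]))
E
```

```text
tcp [0.488  0.3342 0.232 ] psi -1.478 t 46.62 F [-0.6 -0.4 -0.6] w 0.0597 g 0.0 tiltz [ 0.002 -0.001] j [-1.56  0.54  1.18  1.8  -0.54  1.18 -1.69]
shift cm [  0.04   1.49 -17.2 ] turn [ 0.001  0.002 -0.028]
bridge start [  0.4885   0.3491   0.0645 -39.0486] [  0.4864   0.3477   0.0684 -16.7194]
```

View pics/w12.png

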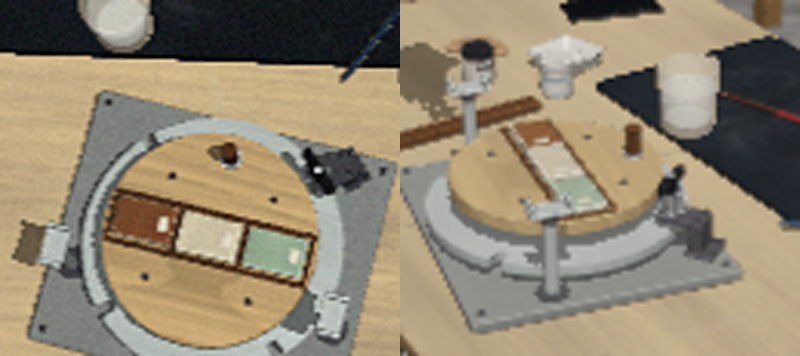

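All three tiles lie flat in their seats: brown (145,218), cream (208,235), green (277,252). Next is the bridge.

Emit:
step_arm(
  moves=[
    [0, 1.4, -4, 0, 0, -0.03, 6],
    [0, 1.4, -8, 0, 0, -0.03, 6],
    [0, 1.4, -12, 0, 0, -0.03, 6],
    [0, 1.4, -16, 0, 0, -0.03, 6],
    [0, 1.4, -18, 0, 0, -0.03, 6],
    [0, 1.4, -18, 0, 0, -0.03, 6],
    [0, 1.4, -18, 0, 0, -0.03, 6],
  ],
)

```text
time_s: 47.3
tcp_pos: [0.4884, 0.3463, 0.0524]
orientation: [-3.14, -0.098, -0.0]
contact_force: [1.2, -0.1, 0.1]
width: 0.0602
grasp_force: 0.0
```

```bash
python3 go.py .488 .3485 .024 -1.506
```

```text
tcp [0.4884 0.3463 0.0524] psi -1.508 t 47.3 F [ 1.2 -0.1  0.1] w 0.0602 g 0.0 tiltz [0. 0.] j [-1.4   0.76  0.94  1.89 -0.78  0.91 -1.58]
shift cm [-0.04  0.22 -2.84] turn [-0.     0.     0.002]
```

Emit:
step_arm(
  moves=[
    [0, 0.2, -1.5, 0, 0, 0, 6],
    [0, 0.2, -2.7, 0, 0, 0, 6],
    [0, 0.2, -2.8, 0, 0, 0, 6],
    [0, 0.2, -2.8, 0, 0, 0, 5],
    [0, 0.2, -2.8, 0, 0, 0, 4],
    [0, 0.2, -2.8, 0, 0, 0, 3],
    [0, 0.2, -2.8, 0, 0, 0, 2.5],
    [0, 0.2, -2.8, 0, 0, 0, 2.5],
    [0, 0.2, -2.8, 0, 0, 0, 2.5],
  ],
  grip_force=80,
)

```text
time_s: 48.05
tcp_pos: [0.4894, 0.3497, 0.0262]
orientation: [-3.137, -0.098, -0.004]
contact_force: [-0.6, 0.5, 6.3]
width: 0.0275
grasp_force: 78.9
```

Emit:
step_arm(
  moves=[
    [0, 0, 0, 0, 0, 0, 2.5],
    [0, 0, 2, 0, 0, 0, 2.5],
    [0, 0, 4, 0, 0, 0, 2.5],
    [0, 0, 8, 0, 0, 0, 2.5],
    [0, 0, 12, 0, 0, 0, 2.5],
    [0, 0, 16, 0, 0, 0, 2.5],
    [0, 0, 20, 0, 0, 0, 2.5],
    [0, 0, 22, 0, 0, 0, 2.5],
    [0, 0, 22, 0, 0, 0, 2.5],
  ],
)

```text
time_s: 48.8
tcp_pos: [0.4921, 0.3502, 0.2506]
orientation: [-3.133, -0.097, -0.016]
contact_force: [1.1, 0.2, -2.2]
width: 0.0275
grasp_force: 79.7
```

```bash
python3 go.py .4753 .0731 .24 -.176
```

```text
tcp [0.4921 0.3502 0.2506] psi -1.509 t 48.8 F [ 1.1  0.2 -2.2] w 0.0275 g 79.7 tiltz [0.01  0.008] j [-1.58  0.54  1.19  1.76 -0.54  1.2  -1.74]
shift cm [ -1.68 -27.71  -1.06] turn [-0.013  0.003  1.333]
```

Emit:
step_arm(
  moves=[
    [-1.7, -27.7, -0.5, -0.01, 0, 1.33, 2.5],
    [-1.7, -27.7, -0.5, -0.01, 0, 1.33, 2.5],
    [-1.7, -27.7, -0.5, -0.01, 0, 1.33, 2.5],
    [-1.7, -27.7, -0.5, -0.01, 0, 1.33, 2.5],
    [-1.7, -27.7, -0.5, -0.01, 0, 1.33, 2.5],
    [-1.7, -27.7, -0.5, -0.01, 0, 1.33, 2.5],
    [-1.7, -27.7, -0.5, -0.01, 0, 1.33, 2.5],
    [-1.7, -27.7, -0.5, -0.01, 0, 1.33, 2.5],
    [-1.7, -27.7, -0.5, -0.01, 0, 1.33, 2.5],
    [-1.7, -27.7, -0.5, -0.01, 0, 1.33, 2.5],
  ],
)

```text
time_s: 49.63
tcp_pos: [0.4703, 0.0712, 0.2386]
orientation: [2.482, 1.919, -0.001]
contact_force: [-0.4, 0.4, -1.8]
width: 0.0272
grasp_force: 79.6
```

```bash
python3 go.py .4753 .0731 .20 -.176
```

```text
tcp [0.4703 0.0712 0.2386] psi -0.254 t 49.63 F [-0.4  0.4 -1.8] w 0.0272 g 79.6 tiltz [ 0.002 -0.004] j [-1.37  0.08  1.2   2.06 -0.08  1.06 -0.39]
shift cm [ 0.5   0.19 -3.86] turn [0.004 0.002 0.078]
```

Emit:
step_arm(
  moves=[
    [0.4, 0.2, 0, 0, 0, 0.075, 2.5],
    [0.4, 0.2, -3, 0, 0, 0.075, 2.5],
    [0.4, 0.2, -6, 0, 0, 0.075, 2.5],
    [0.4, 0.2, -6, 0, 0, 0.075, 2.5],
    [0.4, 0.2, -6, 0, 0, 0.075, 2.5],
  ],
)

```text
time_s: 50.05
tcp_pos: [0.473, 0.073, 0.1777]
orientation: [2.412, 2.003, -0.01]
contact_force: [-0.6, -0.2, -0.5]
width: 0.027
grasp_force: 79.7
```

```bash
python3 go.py .4753 .0731 .165 -.176; python3 - <<'E'
from look import *
Q={k:robot.get_image(k) for k in ('top','side')}
a=Q['top']['img'][140:250,205:335]; b=Q['side']['img'][130:230,265:375]
f=lambda i:cv2.resize(i[:,:,::-1],(400,350),interpolation=cv2.INTER_CUBIC)
cv2.imwrite('pics/w13.png',np.hstack([f(a),f(b)]))
E
```

```text
tcp [0.473  0.073  0.1777] psi -0.185 t 50.05 F [-0.6 -0.2 -0.5] w 0.027 g 79.7 tiltz [-0.001 -0.009] j [-1.24  0.26  1.12  2.1  -0.28  0.94 -0.15]
shift cm [ 0.23  0.01 -1.27] turn [ 0.009 -0.001  0.009]
```

View pics/w13.png

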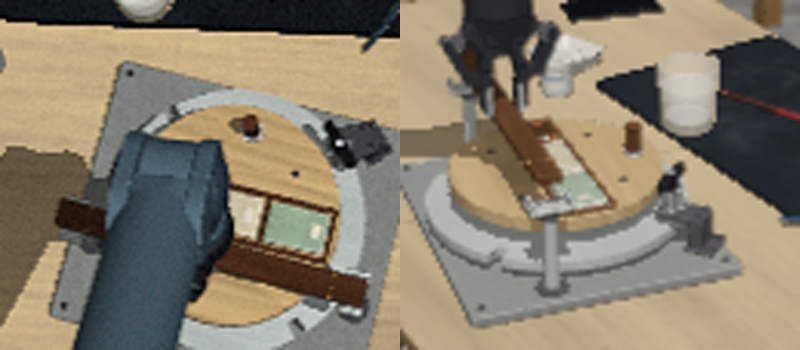

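The bridge runs over both posts: its right end sits above the right saddle (350,300). I level it and lower.

Emit:
step_arm(
  moves=[
    [0.2, 0, -0.6, 0.008, 0, 0.008, 2.5],
    [0.2, 0, -1.2, 0.008, 0, 0.008, 2.5],
    [0.2, 0, -1.2, 0.008, 0, 0.008, 2.5],
  ],
)

```text
time_s: 50.4
tcp_pos: [0.478, 0.0746, 0.1684]
orientation: [2.408, 2.018, 0.011]
contact_force: [-0.4, 0.4, -1.6]
width: 0.0273
grasp_force: 79.7
```

```bash
python3 go.py .4753 .0731 .153 -.176
```

```text
tcp [0.478  0.0746 0.1684] psi -0.176 t 50.4 F [-0.4  0.4 -1.6] w 0.0273 g 79.7 tiltz [0.006 0.005] j [-1.2   0.28  1.09  2.11 -0.32  0.92 -0.1 ]
shift cm [-0.27 -0.15 -1.54] turn [-0.005  0.006 -0.   ]
```

Emit:
step_arm(
  moves=[
    [-0.2, -0.1, -0.4, -0.005, 0.006, 0, 2.5],
    [-0.2, -0.1, -0.6, -0.005, 0.006, 0, 2.5],
    [-0.2, -0.1, -0.6, -0.005, 0.006, 0, 2.5],
  ],
)

```text
time_s: 50.65
tcp_pos: [0.4754, 0.0735, 0.1618]
orientation: [2.407, 2.019, -0.004]
contact_force: [0.3, 0.6, -1.8]
width: 0.0272
grasp_force: 79.7
```

```bash
python3 go.py .4753 .0731 .153 -.176
```

```text
tcp [0.4754 0.0735 0.1618] psi -0.175 t 50.65 F [ 0.3  0.6 -1.8] w 0.0272 g 79.7 tiltz [-0.002 -0.002] j [-1.19  0.3   1.08  2.11 -0.33  0.92 -0.09]
shift cm [-0.01 -0.04 -0.88] turn [ 0.002 -0.002 -0.001]
```

Aligned, and the bridge underside should now be about level with the cheek tops. I lower straight down.

Emit:
step_arm(
  moves=[
    [0, 0, -0.3, 0, 0, 0, 2.5],
    [0, 0, -0.5, 0, 0, 0, 2.5],
    [0, 0, -0.5, 0, 0, 0, 2.5],
  ],
)

```text
time_s: 50.9
tcp_pos: [0.4754, 0.0733, 0.1566]
orientation: [2.407, 2.018, -0.004]
contact_force: [0.5, -0.1, -1.4]
width: 0.0272
grasp_force: 79.7
```

```bash
python3 go.py .4753 .0731 .151 -.176
```

```text
tcp [0.4754 0.0733 0.1566] psi -0.175 t 50.9 F [ 0.5 -0.1 -1.4] w 0.0272 g 79.7 tiltz [-0.002 -0.002] j [-1.18  0.31  1.07  2.11 -0.34  0.91 -0.08]
shift cm [-0.01 -0.02 -0.56] turn [ 0.002 -0.002 -0.001]
```

Emit:
step_arm(
  moves=[
    [0, 0, -0.3, 0, 0, 0, 2.5],
    [0, 0, -0.5, 0, 0, 0, 2.5],
    [0, 0, -0.5, 0, 0, 0, 2.5],
  ],
)

```text
time_s: 51.15
tcp_pos: [0.4755, 0.0733, 0.1515]
orientation: [2.408, 2.018, -0.004]
contact_force: [-0.2, 0.1, -1.4]
width: 0.027
grasp_force: 79.8
```

Emit:
step_arm(
  moves=[
    [0, 0, -0.2, 0, 0, 0, 2.5],
    [0, 0, -0.2, 0, 0, 0, 2.5],
  ],
)

```text
time_s: 51.32
tcp_pos: [0.4758, 0.0732, 0.1511]
orientation: [-2.406, -2.017, 0.005]
contact_force: [-4.9, -0.3, 10.1]
width: 0.0268
grasp_force: 81.1
```

Contact came at 0.151, which is the saddle floor. I release and retreat.

Emit:
step_arm(
  moves=[
    [0, 0, 0, 0, 0, 0, 3.2],
    [0, 0, 0, 0, 0, 0, 4.5],
    [0, 0, 0, 0, 0, 0, 5.5],
    [0, 0, 4, 0, 0, 0, 6],
    [0, 0, 8, 0, 0, 0, 6],
    [0, 0, 12, 0, 0, 0, 6],
    [-6, 20, 12, 0, 0, 0, 6],
    [-12, 32, 12, 0, 0, 0, 6],
    [-12, 32, 12, 0, 0, 0, 6],
    [-12, 32, 12, 0, 0, 0, 6],
  ],
)

```text
time_s: 52.15
tcp_pos: [0.4181, 0.2316, 0.2707]
orientation: [-2.406, -2.016, -0.001]
contact_force: [0.9, 0.1, 0.2]
width: 0.0599
grasp_force: 0.0
```

Emit:
step_arm(
  moves=[
    [-8, 18, 0, 0, 0, 0, 6],
    [-8, 18, 0, 0, 0, 0, 6],
    [-8, 18, 0, 0, 0, 0, 6],
    [-8, 18, 0, 0, 0, 0, 6],
    [-8, 18, 0, 0, 0, 0, 6],
    [-8, 18, 0, 0, 0, 0, 6],
  ],
)

```text
time_s: 52.65
tcp_pos: [0.3331, 0.418, 0.2695]
orientation: [-2.393, -2.034, 0.001]
contact_force: [-0.9, 0.8, 0.4]
width: 0.0598
grasp_force: 0.0
```

```bash
python3 - <<'E'
from look import *
import pickle
Q={k:robot.get_image(k) for k in ('top','side')}
print(robot.state()['tcp_pos'],robot.state()['time_s'])
P=pickle.load(open('P.pkl','rb'))
g=lambda p:cv2.cvtColor(p['img'],cv2.COLOR_RGB2GRAY)[174:192,334:347].astype(np.float32)
try: print(cv2.findTransformECC(g(P['side']),g(Q['side']),np.eye(2,3,dtype=np.float32),cv2.MOTION_TRANSLATION,(3,200,1e-6)))
except cv2.error: print('ecc fail')
for z in (.139,.148): print(z,*tile(Q,(.4753,.0731,1.395),z,('top','side'),.345,.030))
a=Q['top']['img'][130:245,205:345]; b=Q['side']['img'][130:230,265:375]
f=lambda i:cv2.resize(i[:,:,::-1],(400,350),interpolation=cv2.INTER_CUBIC)
cv2.imwrite('pics/w14.png',np.hstack([f(a),f(b)]))
E
```

```text
[0.3377 0.4111 0.2695] 52.75
(0.9739387561488854, array([[ 1.    ,  0.    ,  0.0093],
       [ 0.    ,  1.    , -0.0274]], dtype=float32))
0.139 [  0.4742   0.0734   1.3991 -28.1907] [  0.4705   0.06     1.3943 -17.9314]
0.148 [  0.473    0.0724   1.3972 -27.2579] [ 0.472   0.0864  1.2534 -9.8925]
```

View pics/w14.png

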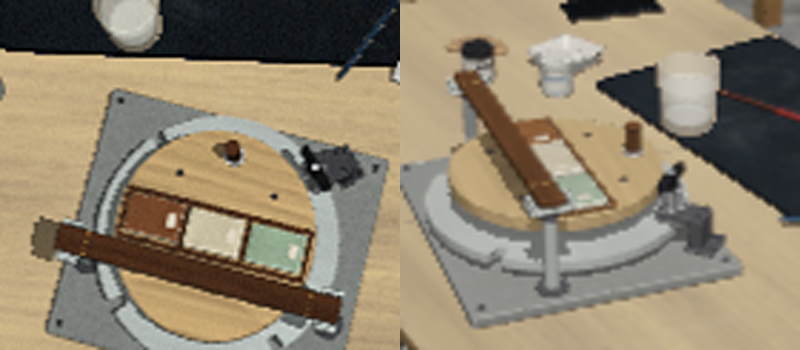

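The bridge lies across both saddles, (65,240) to (330,300), the three tiles are in their seats, and the pin is home with no handle shift from the start. I hand in.

```bash
python3 -c "
from station import robot; print(robot.hand_in())"
```

```text
the job is handed in; nothing more can be done
None
```

I handed the job in at about 53 s on the robot's clock: the wheel has had its quarter turn and the pin is home at its starting height, all three tiles (brown, cream, green) lie in their own seats, and the bridge rests in both saddles; I never touched the cup or the jar, and the judge gave no result.

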